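# Set up a row of length bars from the gauge drawer

### The arm

A 6-joint arm with a two-finger parallel gripper is mounted at the origin on the work surface. World frame = base frame: x ahead of the robot, y to its left, z up, the work surface at z = 0. Lengths are in mm, angles in degrees, forces in N, time in s.
With the tool pointing down it reaches from about 300 to 850 mm from the base axis. Payload 4.2 kg.
Tool frame: the origin (TCP) lies between the finger pads; the fingertips stand 19 mm ahead of it and the grasp point (between the pads) is the TCP (env.tips_ahead is the distance from the TCP to the fingertips, in mm); z points along the fingers, y is the direction in which the jaws open and shut (so a half turn about z gives the same grasp; the last joint's range is limited). The gripper opens to 91 mm and grips with 3 to 60 N. Pads are 32 mm wide; open, the fingers measure 118 mm over their backs; the gripper's body (76 mm by 178 mm) begins 60 mm behind the grasp point.
Start: joints at [-67.323, 18.312, 89.639, -0, 72.044, -1.146], TCP at [232.259, -526.02, 232.976] pointing down, gripper open.
Joint ranges: [-177.97, 177.97], [-48.28, 115.42], [12.27, 149.76], [-77.06, 257.06], [2.81, 150.46], [-146.56, 146.56]. Speed limits (degrees/s): [147.25, 147.25, 180, 180, 180, 180].

### API

Orientations are given as [roll, pitch, yaw] about the fixed x, y, z axes, in that order (R = Rz(yaw) Ry(pitch) Rx(roll)).
In Python, from workcell import telemetry, viewer, job_done, env gives the robot as it stands. The module is installed in compiled form; this text tells all that it offers.
- The arm moves only by the shell command python3 -m jog 'ROWS' [FORCE]. ROWS is JSON, a list of rows, each a list of 3 entries, a list of its own where there are three numbers: the shift along the tool's x, y, z in cm, then the turn about the tool's z in degrees, then the opening, from 0 (shut) to 1 (fully open). A call has 1 to 10 rows; each row shifts and turns the pose as measured when the row begins, along the tool's axes as they then stand; what a row does not reach is not made up. A row lasts 1/8 s, in which the tool goes at most 62.5 mm and 10.7 degrees, less where a joint would pass 70% of its speed; a pose out of reach is approached as far as the arm can. A call is refused whole if a number of a shift passes 6.25 or a number of a turn 10.7, either way. A call with a gripper value outside its range is refused whole. The fingers move at their own pace and stop on an object; FORCE is the grip in N (left out, the last holds). Time passes only in rows, so rows that do not move let the fingers close. It gives the time, the measured TCP pose, the force and the opening at its end, in the units of the state.
- telemetry.state(): the state, without advancing time (a new reading comes with each control period).
- viewer.grab_frame(name): name is "scene" or "top" or "wrist"; returns a dict with "color" (384x512x3 uint8, red, green, blue), "K" (3x3 intrinsics, pixels), "rvec" (rotation vector, rad) and "tvec" (3), from world to camera coordinates, as OpenCV has them. Camera axes: x right, y down, z forward; pixel columns grow to the right and rows downward; lengths in mm; the calibration is good to about 2 mm. A picture is of the moment at which its call begins. There is no depth.
- job_done(): hands the job in, once; it reports no verdict.
The state is a dict: "time_s": time; "qpos": joint angles; "qvel": joint speeds; "effort": joint torques, N m; "ee_pos": TCP position; "ee_rot": TCP orientation; "force": force on the tool from outside, world axes, zero at the start; "torque": the same for the moment, N m; "gripper_width": finger opening in mm.
Only numpy, scipy, OpenCV 4.12 (cv2) and the standard library are available. Lean on these libraries where they do the work, as an engineer would, in place of code of your own. Each camera call takes 0.05 s, during which the arm holds its last target. There are 200 camera calls.

### The job

Pull the drawer of the green unit right out to its stop, and lay every length bar in it end to end on the aluminium setting plate: one straight row in line with the anvil, the first bar butted flush against the anvil and each further bar flush against its neighbour, with no gaps. Finish with the drawer pushed fully shut, and leave the spacer ring, the bushing and the dial gauge where they are.

Things in the scene. Friction and masses are not known exactly. Their poses are not given: they have to be found in the camera images.
- cabinet: fixed low green drawer unit, 396 mm wide (y), 220 mm deep, 75 mm high, with one drawer. Origin: middle of the lower front edge, on the bench; +x runs from the front into the unit, z up. It stands left or right of the robot, the setting plate on the other side.
- drawer (a joint): travel of the drawer in m: 0 shut, 0.19 fully out at its stop; it slides along the cabinet's -x, stays where it is left, and needs about 2 to 4 N. Grey front panel 12 mm thick reaching 71 mm above the bench; inside it is 200 mm deep and 366 mm wide, its floor is 15 mm and its side and back walls 35 mm above the bench. May start up to 12 mm ajar.
- handle (a point): middle of the drawer's steel bar handle: horizontal bar of 10 mm diameter, 130 mm long along the point's y, 45 mm above the bench, 45 mm in front of the front panel and held by two posts 55 mm either side of the middle, so fingers from above can straddle it. Axes as the cabinet's; moves with the drawer.
- plate: fixed aluminium setting plate, 150 mm (x) by 375 mm (y), 10 mm thick, with a dark line along the middle of the row. Origin on the bench, 100 mm in +x from the plate's centre; y along the row, z up.
- anvil (a point): on the face of the dark steel anvil (34 mm wide, 30 mm thick, standing 46 mm above the plate) at the plate's +y end: middle of the face, at the plate's upper surface (10 mm above the bench). Axes as the plate's: the row of bars starts here and runs along -y over the dark line; 345 mm of plate lie free.
- bar0: bright steel length bar, 60 mm long (its x) with a square 34 by 34 mm section, about 0.3 kg, blue band round its middle; all alike, any long side may lie down. Origin at its centre. Three to five are present, lying side by side in the drawer, about 68 mm apart, long side along the cabinet's x; absent ones read None.
- bar1: bright steel length bar, 60 mm long (its x) with a square 34 by 34 mm section, about 0.3 kg, blue band round its middle; all alike, any long side may lie down. Origin at its centre. Three to five are present, lying side by side in the drawer, about 68 mm apart, long side along the cabinet's x; absent ones read None.
- bar2: bright steel length bar, 60 mm long (its x) with a square 34 by 34 mm section, about 0.3 kg, blue band round its middle; all alike, any long side may lie down. Origin at its centre. Three to five are present, lying side by side in the drawer, about 68 mm apart, long side along the cabinet's x; absent ones read None.
- bar3: bright steel length bar, 60 mm long (its x) with a square 34 by 34 mm section, about 0.3 kg, blue band round its middle; all alike, any long side may lie down. Origin at its centre. Three to five are present, lying side by side in the drawer, about 68 mm apart, long side along the cabinet's x; absent ones read None.
- bar4: bright steel length bar, 60 mm long (its x) with a square 34 by 34 mm section, about 0.3 kg, blue band round its middle; all alike, any long side may lie down. Origin at its centre. Three to five are present, lying side by side in the drawer, about 68 mm apart, long side along the cabinet's x; absent ones read None.
- ring: bystander: gunmetal spacer ring, 68 mm across, 22 mm high, on the bench on the robot's side of the plate; origin under its centre
- bushing: bystander: white nylon bushing, 52 mm across, 45 mm high, on the bench on the robot's side of the plate; origin under its centre
- gauge: bystander: steel dial gauge lying on its back, 60 mm across with a 50 mm stem, 23 mm high, on the bench on the robot's side of the plate; origin under its centre

How it is judged:
By the outcome, as a careful person would: the job done as asked, in the order asked, and still so for the second after the job is handed in, with the robot touching nothing.
Of bar0, bar1, bar2, bar3, bar4 only 3 to 5 are there at a start; the rules pass over those that are not, and their reading is None.
At some moment in a run one of bar0, bar1, bar2, bar3, bar4 may be knocked a few centimetres aside while the robot is not near it.
Once in a run the grip may slacken for a moment while it holds something.
It also fails if it takes over 210 s, if anything falls off the work surface, if the arm or the gripper's body presses on something with over 40 N, if the wrist force passes 120 N, or if a joint passes its speed limit or range.

## Working session

There is one attempt and no reset: what is moved stays moved. The work goes in short steps, Python scripts to look and compute and a shell command to move; the robot and the scene stay as the last step left them, time stands still between calls to the robot, and variables do not carry over. Pictures are saved under pics/ and viewed, about 12 in all and at most 16, crops included, and the job is handed in when it is done.

```bash
mkdir -p pics
cat > h.py <<'E'
import numpy as np, cv2
from workcell import telemetry, viewer
def grab(name, fn=None):
    f=viewer.grab_frame(name)
    if fn: cv2.imwrite('pics/'+fn, f['color'][:,:,::-1])
    return f
def cam(f):
    R=cv2.Rodrigues(np.array(f['rvec'],float))[0]; t=np.array(f['tvec'],float).ravel()
    return np.array(f['K'],float),R,t
def ray(f,uv,z):
    K,R,t=cam(f); uv=np.atleast_2d(np.array(uv,float))
    d=np.c_[uv,np.ones(len(uv))]@np.linalg.inv(K).T@R; c=-R.T@t
    return c+d*((z-c[2])/d[:,2])[:,None]
def proj(f,P):
    K,R,t=cam(f); return cv2.projectPoints(np.atleast_2d(np.array(P,float)),np.array(f['rvec'],float),t,K,None)[0].reshape(-1,2)
E
python3 - <<'E'
from h import *
a=grab('top','top0.png'); b=grab('scene','scene0.png')
cv2.imwrite('pics/both0.png', cv2.resize(np.hstack([a['color'],b['color']]),(800,300))[:,:,::-1])
for f in (a,b):
    K,R,t=cam(f); print(K[0,0],K[0,2],K[1,2],-R.T@t,R.tolist())
s=telemetry.state(); print(s)
E
```

```text
483.26262324910635 262.4758477017821 196.56833228741613 [ 377.26447563    7.45161819 1264.04604379] [[-0.013817972026607506, -0.9999025836648912, -0.0019715043360813422], [-0.9870477944661311, 0.01395544082212885, -0.15981832532912565], [0.15983026962568161, -0.0002623961420275822, -0.9871444757783162]]
409.6566725369645 250.82857629965164 193.9486241331494 [1169.73810033 -428.86007589 1044.85030741] [[0.5775218295028145, 0.8163165008023981, -0.009793210170860184], [0.6410877314985196, -0.4609140573401464, -0.6136487205790673], [-0.5054454045392087, 0.3481172248883593, -0.7895184233228653]]
{'time_s': 0.1, 'qpos': array([-6.73236542e+01,  1.83471344e+01,  8.97006009e+01, -4.62103631e-04,
        7.20430353e+01, -1.14457824e+00]), 'qvel': array([ 0.07089995, -0.1089941 , -0.16296777, -0.00107855,  0.05963334,
       -0.05209072]), 'effort': array([-4.10916527e-04, -4.13336384e+01, -2.32509792e+01,  7.28727621e-02,
        4.22264845e-02, -4.94307460e-05]), 'ee_pos': array([ 232.07643598, -525.61743196,  232.20475402]), 'ee_rot': array([-1.79909239e+02, -1.37389480e-03,  2.38210658e+01]), 'force': array([-0.09082529,  0.14029364,  0.47470092]), 'torque': array([ 0.08389026, -0.0571107 ,  0.02577445]), 'gripper_width': 91.12520110609745}
```

View pics/top0.png

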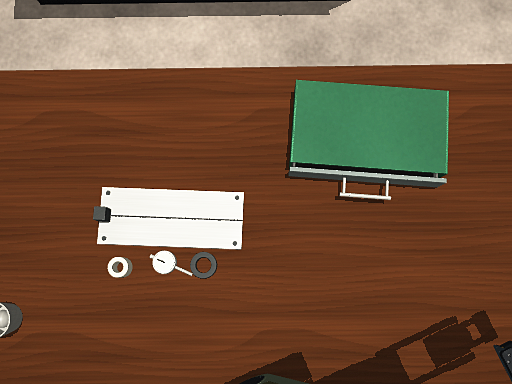

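View pics/scene0.png

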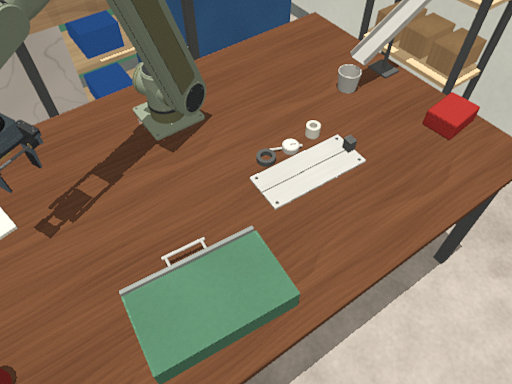

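The top view shows the cabinet at the right (y<0) with its handle at about (365,196). The plate is at the left, with the anvil at about (102,214) and the row line running from (110,215) to (243,220). The bystanders are on the robot's side of the plate. The drawer is slightly ajar.

```bash
cat > m1.py <<'E'
from h import *
f=grab('top'); im=f['color']; hsv=cv2.cvtColor(im,cv2.COLOR_RGB2HSV)
g=cv2.inRange(hsv,(60,80,60),(95,255,255)); 
c=max(cv2.findContours(g,0,2)[0],key=cv2.contourArea)
P=ray(f,c.reshape(-1,2),75)[:,:2].astype(np.float32)
r=cv2.minAreaRect(P); print('cab',r); print(cv2.boxPoints(r))
w=cv2.inRange(hsv,(0,0,150),(180,60,255))
n,l,st,ce=cv2.connectedComponentsWithStats(w)
for i in range(1,n):
    if st[i,4]>60: print(st[i],ce[i])
# handle
h=np.zeros_like(w); h[184:205,335:395]=w[184:205,335:395]
v,u=np.nonzero(h); 
# bar: lower pixels per column
cols=[(x,v[u==x].max()) for x in np.unique(u)]
print(cols)
# plate
m=np.zeros_like(w); m[180:252,90:250]=w[180:252,90:250]; m=cv2.morphologyEx(m,cv2.MORPH_CLOSE,np.ones((5,5)))
c=max(cv2.findContours(m,0,2)[0],key=cv2.contourArea)
P=ray(f,c.reshape(-1,2),10)[:,:2].astype(np.float32); r=cv2.minAreaRect(P); print('plate',r); print(cv2.boxPoints(r))
# line
d=im.sum(2)[205:228,112:242]; vv=[]
for k,uu in enumerate(range(112,242)):
    col=d[:,k].astype(float); wgt=np.clip(500-col,0,None)
    if wgt.sum()>0: vv.append((uu,205+(wgt*np.arange(23)).sum()/wgt.sum()))
vv=np.array(vv); L=ray(f,vv,10); p=np.polyfit(L[:,1],L[:,0],1); print('line x = a*y+b',p, 'angle',np.degrees(np.arctan(p[0])))
E
python3 m1.py
python3 - <<'E'
import cv2
a=cv2.imread('pics/top0.png')
cv2.imwrite('pics/c1.png',cv2.hconcat([cv2.resize(a[180:280,90:250],(400,250),interpolation=2),cv2.resize(a[130:210,280:460],None,fx=2.2,fy=3.125,interpolation=2)]))
E
```

```text
cab ((749.6337280273438, -269.69256591796875), (396.21783447265625, 219.449951171875), 84.85072326660156)
[[ 622.5711  -457.15405]
 [ 841.13544 -476.84985]
 [ 876.69635  -82.23108]
 [ 658.132    -62.53528]]
[    0     0   512    70 28928] [266.66357854  37.75366427]
[290 167 157  16 605] [367.76528926 174.24793388]
[340 178  51  22 252] [365.21825397 192.45634921]
[  97  187  147   62 7763] [172.14182661 217.78951436]
[150 251  43  25 468] [165.3974359  262.55555556]
[108 257  20  20 229] [117.72925764 266.62445415]
[  0 303  10  34 199] [  3.86432161 318.52763819]
[(np.int64(340), np.int64(195)), (np.int64(341), np.int64(195)), (np.int64(342), np.int64(195)), (np.int64(343), np.int64(195)), (np.int64(344), np.int64(195)), (np.int64(345), np.int64(195)), (np.int64(346), np.int64(195)), (np.int64(347), np.int64(195)), (np.int64(348), np.int64(195)), (np.int64(349), np.int64(196)), (np.int64(350), np.int64(196)), (np.int64(351), np.int64(196)), (np.int64(352), np.int64(196)), (np.int64(353), np.int64(196)), (np.int64(354), np.int64(196)), (np.int64(355), np.int64(196)), (np.int64(356),
[... 682 characters left out ...]
198)), (np.int64(378), np.int64(198)), (np.int64(379), np.int64(198)), (np.int64(380), np.int64(198)), (np.int64(381), np.int64(198)), (np.int64(382), np.int64(198)), (np.int64(383), np.int64(198)), (np.int64(384), np.int64(198)), (np.int64(385), np.int64(198)), (np.int64(386), np.int64(198)), (np.int64(387), np.int64(198)), (np.int64(388), np.int64(199)), (np.int64(389), np.int64(199)), (np.int64(390), np.int64(199))]
plate ((521.892822265625, 248.07969665527344), (374.1354064941406, 162.9513397216797), 86.9969711303711)
[[430.72882   65.53728 ]
 [593.45636   57.000473]
 [613.0568   430.62213 ]
 [450.32928  439.15894 ]]
line x = a*y+b [5.19128432e-02 5.15739568e+02] angle 2.9717191935740113
```

View pics/c1.png

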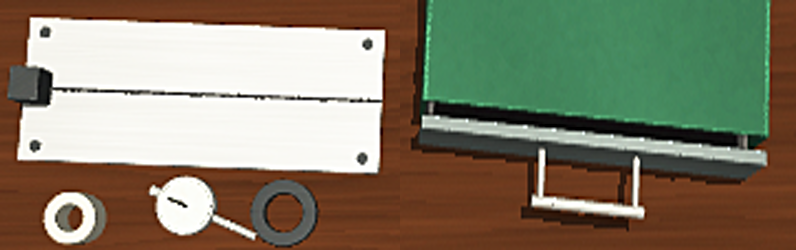

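```bash
cat >> h.py <<'E'
def rpy(): 
    s=telemetry.state(); return s['ee_pos'],s['ee_rot'][2],s
def go(x,y,z,yaw):
    p,w,s=rpy(); t=(w-yaw+180)%360-180
    d=np.array([x,y,z])-p
    def tl(a):
        a=np.radians(a); return np.round([(np.cos(a)*d[0]+np.sin(a)*d[1])/10,(np.sin(a)*d[0]-np.cos(a)*d[1])/10,-d[2]/10],2)
    print('turn %.1f shift now-axes'%t,tl(w),'after-turn',tl(yaw),'world d',d.round(1))
CY=-5.15; PY=-2.97
def pl(a):  # point on row at distance a (mm) from anvil face
    y=405.4-a*np.cos(np.radians(PY)); return 515.74+.0519*y, y
E
python3 - <<'E'
from h import *
f=grab('top'); H=ray(f,[[340.5,193.2],[365.2,195.4],[390,197]],45); print(H)
a=np.radians(CY); o=np.array([640.35,-259.8]); ux=np.array([np.cos(a),np.sin(a)]); uy=np.array([-np.sin(a),np.cos(a)])
for h in H: print((h[:2]-o)@ux,(h[:2]-o)@uy)
go(H[1][0],H[1][1],150,CY+90)
E
```

```text
[[ 580.54702009 -192.51596436   45.        ]
 [ 573.95547017 -255.37947034   45.        ]
 [ 568.9219096  -318.47956201   45.        ]]
-65.60121063319629 61.64429432029726
-66.52330459066815 -1.5571190911954769
-65.87246188024577 -64.85431258731036
turn -61.0 shift now-axes [ 42.19 -10.93   8.24] after-turn [30.   31.62  8.24] world d [341.8 270.4 -82.4]
```

```bash
python3 -m jog '[[[6,-1.56,0.5],0,1],[[6,-1.56,0.5],0,1],[[6,-1.56,0.5],0,1],[[6,-1.56,0.5],0,1],[[6,-1.56,0.5],0,1],[[6,-1.56,0.5],0,1],[[6,-1.56,0.5],0,1]]' && python3 -m jog '[[[0,0,0],-10.2,0.5],[[0,0,0],-10.2,0.5],[[0,0,0],-10.2,0.5],[[0,0,0],-10.2,0.5],[[0,0,0],-10.2,0.5],[[0,0,0],-10.2,0.5]]'
python3 - <<'E'
from h import *
go(574,-254,150,CY+90)
f=grab('wrist','w1.png')
E
```

```text
time_s: 1.08
ee_pos: [574.8, -257.5, 195.9]
ee_rot: [179.9, 0.1, 23.3]
force: [-0.6, -1.7, 0.4]
gripper_width: 91.5
time_s: 1.82
ee_pos: [578.2, -252.0, 192.3]
ee_rot: [-179.7, -0.1, 87.0]
force: [1.2, -0.2, 0.2]
gripper_width: 46.1
turn 2.1 shift now-axes [-0.22 -0.41  4.23] after-turn [-0.23 -0.4   4.23] world d [ -4.2  -2.  -42.3]
```

View pics/w1.png

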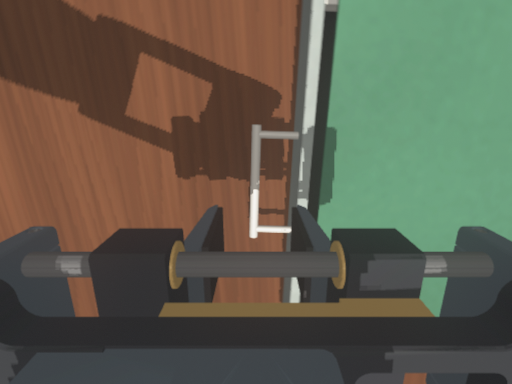

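The wrist view shows the handle bar from (256,127) to (254,236), between the two fingers. The posts are at rows 134 and 229.

Run:
```python
from h import *
f=grab('wrist'); H=ray(f,[[256,130],[255,182],[254,234]],45); print(H.round(1), proj(f,rpy()[0]))
h=H[1]; go(h[0],h[1],46,CY+90)
```

```text
[[ 579.  -194.3   45. ]
 [ 574.9 -251.5   45. ]
 [ 570.5 -315.2   45. ]] [[257.56844153 243.47098403]]
turn 1.7 shift now-axes [ 0.03 -0.32 14.63] after-turn [ 0.02 -0.32 14.63] world d [  -3.2    0.5 -146.3]
```

```bash
python3 -m jog '[[[0,-0.32,3],1.7,0.5],[[0,0,4],0,0.5],[[0,0,4],0,0.5],[[0,0,3],0,0.5],[[0,0,0.6],0,0.5],[[0,0,0],0,0],[[0,0,0],0,0],[[0,0,0],0,0]]' 20
python3 - <<'E'
from h import *
go(574.5,-252,46,CY+90)
E
```

```text
time_s: 2.92
ee_pos: [577.5, -253.2, 46.5]
ee_rot: [179.8, 0.1, 83.7]
force: [-0.3, -0.1, 0.1]
gripper_width: 19.0
turn -1.2 shift now-axes [ 0.09 -0.31  0.05] after-turn [ 0.09 -0.31  0.05] world d [-3.   1.2 -0.5]
```

```bash
python3 -m jog '[[[0,0,0],-1.2,0],[[0,0,0],0,0],[[0,0,0],0,0],[[0,-1,0],0,0],[[0,-2,0],0,0],[[0,-2.5,0],0,0],[[0,-2.5,0],0,0],[[0,-2.5,0],0,0],[[0,-2.5,0],0,0],[[0,-2,0],0,0]]' 20
python3 -m jog '[[[0,-1,0],0,0],[[0,-1,0],0,0],[[0,-0.6,0],0,0],[[0,-0.3,0],0,0]]'
```

```text
time_s: 4.18
ee_pos: [428.8, -239.6, 46.9]
ee_rot: [178.8, 0.3, 84.9]
force: [2.7, 0.9, -3.9]
gripper_width: 9.3
time_s: 4.68
ee_pos: [398.2, -236.8, 46.9]
ee_rot: [178.7, 0.3, 84.8]
force: [2.1, 1.0, -3.5]
gripper_width: 9.5
```

```bash
python3 -m jog '[[[0,-0.4,0],0,0],[[0,-0.3,0],0,0]]'; python3 -m jog '[[[0,-0.3,0],0,0],[[0,-0.3,0],0,0]]';python3 -m jog '[[[0,-0.3,0],0,0],[[0,-0.3,0],0,0]]'
```

```text
time_s: 4.92
ee_pos: [395.9, -236.7, 47.0]
ee_rot: [178.1, 0.3, 84.6]
force: [12.7, 4.0, -11.5]
gripper_width: 9.5
time_s: 5.18
ee_pos: [395.9, -236.7, 47.0]
ee_rot: [177.4, 0.3, 84.5]
force: [9.8, 3.7, -7.5]
gripper_width: 9.5
time_s: 5.42
ee_pos: [395.9, -236.7, 47.0]
ee_rot: [176.8, 0.4, 84.4]
force: [9.8, 3.5, -9.4]
gripper_width: 9.5
```

```bash
python3 -m jog '[[[0,0,0],0,0.5],[[0,0,0],0,0.5],[[0,0,0],0,0.5],[[0,0,0],0,0.5]]';python3 -m jog '[[[0,0,-4],0,0.5],[[0,0,-5],0,0.5],[[0,0,-5],0,0.5],[[0,0,-6],0,0.6]]'
```

```text
time_s: 5.92
ee_pos: [395.5, -236.8, 47.3]
ee_rot: [176.9, 0.4, 84.5]
force: [0.3, -0.1, -0.5]
gripper_width: 44.8
time_s: 6.42
ee_pos: [381.7, -233.0, 248.1]
ee_rot: [177.5, 0.1, 84.4]
force: [0.9, -0.2, -0.0]
gripper_width: 52.7
```

The drawer is at its stop, confirmed by the force rise to about 13 N. Next I'll look at the bars.

Run:
```python
from h import *
f=grab('top'); im=f['color']
cv2.imwrite('pics/t2.png', cv2.resize(im[140:300,270:470],(800,640),interpolation=cv2.INTER_CUBIC)[:600,:,::-1])
```

```text
(no output)
```

View pics/t2.png

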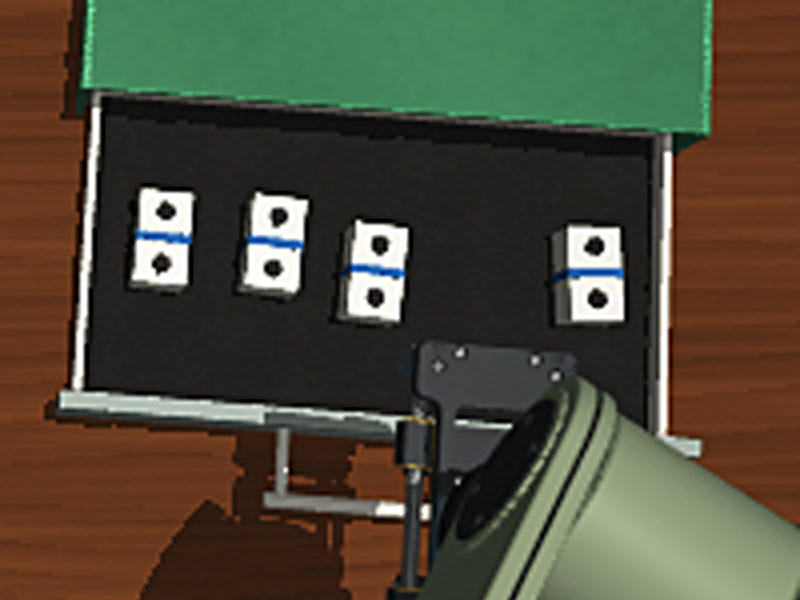

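The crop shows four bars in the drawer. In full-image pixels they are at about (311,200), (339,201), (364,208) and (419,208). The fourth slot is empty.

```bash
cat > bars.py <<'E'
from h import *
def bars(f,z=49,lo=170,reg=None,amin=60):
    im=f['color']; hsv=cv2.cvtColor(im,cv2.COLOR_RGB2HSV)
    blue=cv2.inRange(hsv,(100,120,60),(130,255,255))
    w=cv2.inRange(hsv,(0,0,lo),(180,50,255))|blue
    if reg: 
        m=np.zeros_like(w); x0,y0,x1,y1=reg; m[y0:y1,x0:x1]=255; w&=m; blue&=m
    w=cv2.morphologyEx(w,cv2.MORPH_CLOSE,np.ones((3,3)))
    out=[]
    for c in cv2.findContours(w,0,2)[0]:
        if cv2.contourArea(c)<amin: continue
        mk=np.zeros_like(w); cv2.drawContours(mk,[c],-1,255,-1)
        if (mk&blue).sum()==0: continue
        r=cv2.minAreaRect(ray(f,c.reshape(-1,2),z)[:,:2].astype(np.float32))
        (x,y),(a,b),t=r
        if a<b: a,b=b,a; t+=90
        t=(t+90)%180-90
        out.append((round(x,1),round(y,1),round(t,1),round(a),round(b)))
    return sorted(out,key=lambda o:-o[1])
E
python3 - <<'E'
from bars import *
f=grab('top')
for o in bars(f,reg=(280,160,450,240)): print(o)
go(480,-115,150,CY)
E
```

```text
(566.6, -114.9, -6.7, 59, 34)
(562.2, -186.0, -8.0, 59, 34)
(543.1, -249.3, -8.0, 59, 34)
(539.1, -387.9, -0.8, 56, 33)
turn 89.6 shift now-axes [12.9   8.26 10.35] after-turn [  8.36 -12.84  10.35] world d [  94.7  120.3 -103.5]
```

```bash
python3 -m jog '[[[0,0,0],10,0.6],[[0,0,0],10,0.6],[[0,0,0],10,0.6],[[0,0,0],10,0.6],[[0,0,0],10,0.6],[[0,0,0],10,0.6],[[0,0,0],10,0.6],[[0,0,0],10,0.6],[[0,0,0],9.6,0.6]]'
python3 - <<'E'
from bars import *
go(566.6,-114.9,120,CY)
E
```

```text
time_s: 7.65
ee_pos: [381.2, -233.9, 248.4]
ee_rot: [179.8, -2.8, -8.2]
force: [0.2, 0.3, 0.5]
gripper_width: 55.1
turn -3.1 shift now-axes [ 16.65 -14.43  12.84] after-turn [ 17.39 -13.52  12.84] world d [ 185.4  119.  -128.4]
```

```bash
cat >> h.py <<'E'
from scipy.spatial.transform import Rotation as Ro
def go(x,y,z,yaw):
    p,w,s=rpy(); t=(w-yaw+180)%360-180
    R=Ro.from_euler('xyz',s['ee_rot'],degrees=True); R2=R*Ro.from_euler('z',t,degrees=True)
    d=np.array([x,y,z])-p
    print('turn %.1f now-axes'%t,R.inv().apply(d/10).round(2),'after-turn',R2.inv().apply(d/10).round(2),'world',d.round(1),'rot',s['ee_rot'].round(1),'F',s['force'].round(1),'t %.1f'%s['time_s'])
E
python3 - <<'E'
from bars import *
go(566.6,-114.9,120,CY)
E
```

```text
turn -3.1 now-axes [ 15.99 -14.48  13.59] after-turn [ 16.74 -13.61  13.59] world [ 185.4  119.  -128.4] rot [179.8  -2.8  -8.2] F [0.2 0.3 0.5] t 7.7
```

```bash
python3 -m jog '[[[4,-3.6,3.4],0,0.6],[[4,-3.6,3.4],0,0.6],[[4,-3.6,3.4],0,0.6],[[4,-3.6,3.4],0,0.6],[[0,0,0],-3.1,0.6],[[0,0,0],0,0.6]]'
python3 - <<'E'
from bars import *
go(566.6,-114.9,38,CY)
f=grab('wrist','w3.png'); print(proj(f,[[566.6,-114.9,49]]))
f=grab('top')
for o in bars(f,reg=(280,160,450,240)): print(o)
E
```

```text
time_s: 8.4
ee_pos: [565.8, -116.9, 115.0]
ee_rot: [179.4, -2.6, -5.3]
force: [0.5, 0.4, -0.4]
gripper_width: 54.3
turn -0.1 now-axes [-0.29 -0.28  7.7 ] after-turn [-0.29 -0.29  7.7 ] world [  0.8   2.  -77. ] rot [179.4  -2.6  -5.3] F [ 0.5  0.4 -0.4] t 8.4
[[254.11581785 208.44943087]]
(541.0, -260.8, -7.5, 58, 11)
(539.1, -387.9, -0.8, 56, 33)
```

View pics/w3.png

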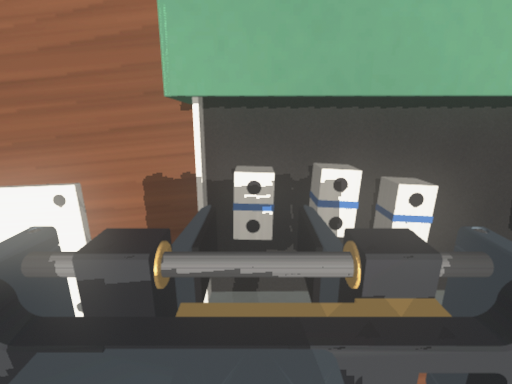

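The wrist view shows the first bar centred between the fingers, with its band at (254,208) exactly as predicted. I'll descend and grip.

```bash
python3 -m jog '[[[-0.29,-0.28,2],0,0.55],[[0,0,2.5],0,0.55],[[0,0,2],0,0.55],[[0,0,0.9],0,0.55],[[0,0,0.2],0,0.55]]'
python3 - <<'E'
from bars import *
go(566.6,-114.9,38,CY)
E
```

```text
time_s: 9.12
ee_pos: [566.2, -118.7, 41.8]
ee_rot: [179.4, -3.1, -5.8]
force: [-0.6, 0.8, 1.2]
gripper_width: 50.2
turn -0.6 now-axes [-0.02 -0.38  0.38] after-turn [-0.02 -0.38  0.38] world [ 0.4  3.8 -3.8] rot [179.4  -3.1  -5.8] F [-0.6  0.8  1.2] t 9.1
```

```bash
python3 -m jog '[[[0,-0.35,0.35],0,0.55],[[0,0,0],0,0],[[0,0,0],0,0],[[0,0,0],0,0],[[0,0,0],0,0]]' 25
python3 - <<'E'
from bars import *
go(566.6,-114.9,38,CY); print(rpy()[2]['gripper_width'])
E
```

```text
time_s: 9.75
ee_pos: [567.6, -115.2, 40.0]
ee_rot: [179.4, -3.3, -5.8]
force: [-0.2, -0.0, -1.3]
gripper_width: 34.1
turn -0.7 now-axes [-0.12 -0.02  0.19] after-turn [-0.11 -0.02  0.19] world [-1.   0.3 -2. ] rot [179.4  -3.3  -5.8] F [-0.2 -0.  -1.3] t 9.8
34.0864888950349
```

```bash
python3 -m jog '[[[0,0,-3],0,0],[[0,0,-4],0,0],[[0,0,-4],0,0],[[0,0,-2],0,0]]';python3 -m jog '[[[0,0,0],-10.3,0],[[0,0,0],-10.3,0],[[0,0,0],-10.3,0],[[0,0,0],-10.3,0],[[0,0,0],-10.3,0],[[0,0,0],-10.3,0],[[0,0,0],-10.3,0],[[0,0,0],-10.3,0],[[0,0,0],-10.3,0],[[0,0,0],0,0]]'
python3 - <<'E'
from bars import *
go(*pl(45),120,PY+90); print(rpy()[2]['gripper_width'])
E
```

```text
time_s: 10.25
ee_pos: [557.7, -112.5, 169.6]
ee_rot: [179.4, -2.7, -5.8]
force: [0.5, -0.1, -2.5]
gripper_width: 33.8
time_s: 11.5
ee_pos: [554.1, -111.9, 167.7]
ee_rot: [177.7, 0.8, 89.8]
force: [0.3, -0.2, -2.6]
gripper_width: 33.8
turn 2.8 now-axes [47.29 -2.27  4.06] after-turn [47.12 -4.57  4.06] world [-19.6 472.3 -47.7] rot [177.7   0.8  89.8] F [ 0.3 -0.2 -2.6] t 11.5
33.77670825522386
```

```bash
python3 -m jog '[[[5.9,-0.28,0.3],2.8,0],[[5.9,-0.57,0.3],0,0],[[5.9,-0.57,0.3],0,0],[[5.9,-0.57,0.3],0,0],[[5.9,-0.57,0.3],0,0],[[5.9,-0.57,0.3],0,0],[[5.9,-0.57,0.3],0,0],[[4,-0.57,0.3],0,0],[[0,0,0],0,0]]'
python3 - <<'E'
from bars import *
go(*pl(45),55,PY+90); print(rpy()[2]['gripper_width'])
f=grab('wrist','w4.png'); print(proj(f,[[*pl(0),10],[*pl(30),44],[*pl(345),10]]))
E
```

```text
time_s: 12.62
ee_pos: [540.2, 355.8, 133.6]
ee_rot: [177.6, 0.6, 84.9]
force: [-0.1, -0.6, -2.7]
gripper_width: 33.7
turn -2.1 now-axes [ 0.5  -0.94  7.83] after-turn [ 0.53 -0.92  7.83] world [ -5.7   4.7 -78.6] rot [177.6   0.6  84.9] F [-0.1 -0.6 -2.7] t 12.6
33.742035825155526
[[244.2582027  139.12165979]
 [245.81196365 176.93709072]
 [256.88968295 397.28467348]]
```

View pics/w4.png

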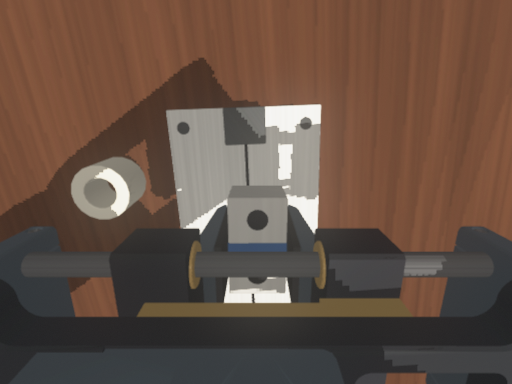

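The wrist view shows the bar held over the plate. The foot of the anvil face is at about (246,143) and the dark line starts there, close to my prediction of (244,139).

Run:
```python
from bars import *
f=grab('wrist'); 
print(ray(f,[[225,143],[246,143.5],[266,143],[247,165],[248,180]],10).round(1),pl(0))
im=f['color']; print(im[130:190:2,240:254].sum(2).argmin(1)+240); print(im[134:152,235:262].mean((1,2)).round())
```

```text
[[517.5 401.7  10. ]
 [538.1 399.2  10. ]
 [558.  397.8  10. ]
 [536.9 377.5  10. ]
 [536.4 361.7  10. ]] (np.float64(536.78026), np.float64(405.4))
[240 240 240 240 242 240 245 245 245 246 246 246 246 246 246 246 246 246
 247 247 247 247 247 247 247 247 247 247 240 240]
[ 84.  82.  79.  79.  79.  79.  79.  86. 115. 140. 144. 144. 144. 144.
 144. 144. 143. 143.]
```

```bash
sed -i 's/return 515.74+.0519\*y, y/return 516.3+.0519*y, y/; s/y=405.4-/y=401.5-/' h.py; python3 -m jog '[[[0.3,-0.9,2.5],-2,0],[[0.2,0,2.5],0,0],[[0,0,2.2],0,0],[[0,0,0],0,0]]'
python3 - <<'E'
from bars import *
go(*pl(40),40,PY+90); print(rpy()[2]['gripper_width'])
E
```

```text
time_s: 13.22
ee_pos: [536.2, 351.1, 61.4]
ee_rot: [177.6, 0.9, 86.2]
force: [-0.1, 0.1, -3.8]
gripper_width: 34.2
turn -0.8 now-axes [ 1.07 -0.27  2.11] after-turn [ 1.07 -0.25  2.11] world [ -1.1  10.5 -21.4] rot [177.6   0.9  86.2] F [-0.1  0.1 -3.8] t 13.2
34.21034400935363
```

```bash
python3 -m jog '[[[0.5,-0.25,1],-0.8,0],[[0.3,0,0.8],0,0],[[0,0,0.2],0,0],[[0,0,0.1],0,0]]'
python3 - <<'E'
from bars import *
go(*pl(40),36,PY+90); print(rpy()[2]['gripper_width'])
E
```

```text
time_s: 13.72
ee_pos: [536.9, 358.9, 41.9]
ee_rot: [177.4, 0.7, 86.9]
force: [0.9, -0.4, -2.7]
gripper_width: 34.1
turn -0.1 now-axes [ 0.26 -0.23  0.58] after-turn [ 0.26 -0.23  0.58] world [-1.9  2.6 -5.9] rot [177.4   0.7  86.9] F [ 0.9 -0.4 -2.7] t 13.7
34.143182725327875
```

```bash
python3 -m jog '[[[0.2,-0.2,0.3],0,0],[[0,0,0.2],0,0],[[0,0,0.1],0,0]]'; python3 -m jog '[[[0,0,0.15],0,0],[[0,0,0.15],0,0]]'
python3 - <<'E'
from bars import *
go(*pl(40),36,PY+90); print(rpy()[2]['gripper_width'])
E
```

```text
time_s: 14.1
ee_pos: [535.2, 361.4, 37.0]
ee_rot: [177.3, 0.7, 86.9]
force: [-2.7, -2.3, 6.0]
gripper_width: 34.1
time_s: 14.35
ee_pos: [535.2, 361.3, 36.9]
ee_rot: [177.3, 0.7, 86.9]
force: [-3.7, -1.1, 7.2]
gripper_width: 33.7
turn -0.1 now-axes [ 0.02 -0.02  0.09] after-turn [ 0.02 -0.02  0.09] world [-0.1  0.2 -0.9] rot [177.3   0.7  86.9] F [-3.7 -1.1  7.2] t 14.3
33.70304763162572
```

```bash
python3 -m jog '[[[0.3,0,-0.05],0,0],[[0.3,0,0],0,0]]'; python3 -m jog '[[[0.2,0,0],0,0]]'; python3 -m jog '[[[0.2,0,0],0,0]]'; python3 -m jog '[[[0.2,0,0],0,0]]'
```

```text
time_s: 14.6
ee_pos: [535.9, 367.6, 37.6]
ee_rot: [177.2, 0.6, 86.9]
force: [0.1, 0.2, -2.1]
gripper_width: 34.4
time_s: 14.72
ee_pos: [536.0, 369.8, 37.3]
ee_rot: [177.2, 0.6, 86.9]
force: [-1.1, -0.9, -1.9]
gripper_width: 33.7
time_s: 14.85
ee_pos: [536.2, 371.8, 37.2]
ee_rot: [177.2, 0.7, 86.9]
force: [-0.7, -1.0, 0.0]
gripper_width: 33.7
time_s: 14.98
ee_pos: [536.4, 373.8, 37.2]
ee_rot: [177.2, 0.7, 86.9]
force: [0.2, -1.2, -0.7]
gripper_width: 33.6
```

```bash
python3 -m jog '[[[0.15,0,0],0,0]]'; python3 -m jog '[[[0.15,0,0],0,0]]';  python3 -m jog '[[[0.15,-0.05,0],0,0]]'
python3 - <<'E'
from bars import *
go(*pl(30),37,PY+90)
f=grab('wrist','w5.png')
E
```

```text
time_s: 15.1
ee_pos: [536.5, 375.1, 37.2]
ee_rot: [177.2, 0.7, 87.0]
force: [0.0, -4.6, 1.6]
gripper_width: 34.0
time_s: 15.22
ee_pos: [536.5, 375.1, 37.2]
ee_rot: [177.3, 0.9, 87.0]
force: [-0.1, -7.9, 2.2]
gripper_width: 34.3
time_s: 15.35
ee_pos: [536.5, 375.1, 37.4]
ee_rot: [177.2, 1.1, 87.0]
force: [1.6, -7.2, 0.8]
gripper_width: 34.0
turn -0.0 now-axes [-0.36 -0.07  0.04] after-turn [-0.36 -0.07  0.04] world [-0.9 -3.6 -0.4] rot [177.2   1.1  87. ] F [ 1.6 -7.2  0.8] t 15.3
```

View pics/w5.png

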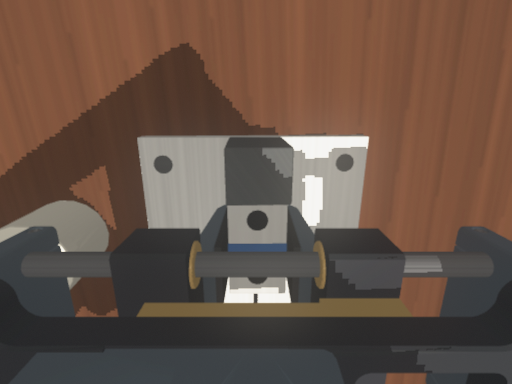

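Bar 1 is flush against the anvil (7 N reaction) and lined up with it. The anvil spans columns 226–291 and the bar 228–288. I'll release, then push gently on the anvil's side to take out the tool tilt.

```bash
sed -i 's/return 516.3+/return 517.0+/; s/y=401.5-/y=405.1-/' h.py; python3 -m jog '[[[-0.05,0,0],0,0],[[0,0,0],0,0.5],[[0,0,0],0,0.5],[[0,0,0],0,0.5]]'; python3 -m jog '[[[0,0,-3],0,0.5],[[0,0,-4],0,0.2],[[0,0,-3],0,0]]';  python3 - <<'E'
from bars import *
go(492,421,44,PY+90)
f=grab('top')
for o in bars(f,z=44,reg=(90,180,250,255),lo=215): print(o)
E
```

```text
time_s: 15.9
ee_pos: [537.1, 376.2, 38.0]
ee_rot: [177.1, 0.9, 87.0]
force: [0.9, 0.2, 0.2]
gripper_width: 45.4
time_s: 16.27
ee_pos: [530.6, 377.6, 137.3]
ee_rot: [177.5, 1.1, 87.0]
force: [-0.1, -0.5, -0.6]
gripper_width: 28.5
turn -0.0 now-axes [ 4.31 -4.49  9.06] after-turn [ 4.31 -4.49  9.06] world [-38.6  43.4 -93.3] rot [177.5   1.1  87. ] F [-0.1 -0.5 -0.6] t 16.3
```

```bash
python3 -m jog '[[[4.3,-4.4,0],0,0],[[0,0,4],0,0],[[0,0,4],0,0],[[0,0,1],0,0]]'; python3 -m jog '[[[0,0.6,0],0,0]]'
python3 - <<'E'
from bars import *
go(506,421,44,PY+90);print(rpy()[2]['gripper_width'])
E
```

```text
time_s: 16.82
ee_pos: [496.1, 426.8, 50.0]
ee_rot: [176.7, 0.4, 87.0]
force: [-0.6, -0.5, -0.0]
gripper_width: 0.6
time_s: 16.95
ee_pos: [502.0, 426.4, 50.1]
ee_rot: [176.8, 0.4, 87.0]
force: [-0.4, 0.1, -0.4]
gripper_width: 0.7
turn -0.0 now-axes [-0.51  0.39  0.64] after-turn [-0.51  0.39  0.64] world [ 4.  -5.4 -6.1] rot [176.8   0.4  87. ] F [-0.4  0.1 -0.4] t 16.9
0.7291210068566396
```

```bash
python3 -m jog '[[[0,0.3,0.6],0,0]]'; python3 -m jog '[[[0,0.3,0],0,0],[[0,0.3,0],0,0]]'; python3 -m jog '[[[0,0.3,0],0,0]]';python3 -m jog '[[[0,0.3,0],0,0]]'; python3 -m jog '[[[0,0.3,0],0,0]]'
```

```text
time_s: 17.08
ee_pos: [507.0, 426.9, 45.8]
ee_rot: [176.6, 0.3, 87.0]
force: [0.3, 0.4, 2.0]
gripper_width: 0.5
time_s: 17.32
ee_pos: [511.5, 426.8, 47.0]
ee_rot: [176.9, 0.2, 86.9]
force: [-12.3, 3.2, 2.3]
gripper_width: 0.4
time_s: 17.45
ee_pos: [511.5, 426.9, 47.1]
ee_rot: [177.2, 0.3, 86.8]
force: [-9.3, 3.4, 0.9]
gripper_width: 0.7
time_s: 17.58
ee_pos: [511.4, 426.9, 47.2]
ee_rot: [177.6, 0.3, 86.7]
force: [-8.4, 2.2, 0.0]
gripper_width: 0.5
time_s: 17.7
ee_pos: [511.4, 426.9, 47.2]
ee_rot: [178.0, 0.4, 86.7]
force: [-7.9, 1.7, -0.2]
gripper_width: -0.0
```

Works as expected: about 0.4° per row.

```bash
python3 -m jog '[[[0,0.3,0],0,0],[[0,0.3,0],0,0],[[0,0.3,0],0,0],[[0,0.3,0],0,0],[[0,0.3,0],0,0]]'; python3 -m jog '[[[0,-1,0],0,0],[[0,-1,-3],0,0],[[0,0,-5],0,0.55],[[0,0,-5],0,0.55]]'
python3 - <<'E'
from bars import *
go(562.2,-186,120,CY)
f=grab('top')
for o in bars(f,reg=(280,160,450,240)): print(o)
print('row')
for lo in (215,235):
  for o in bars(f,z=44,reg=(90,180,250,255),lo=lo): print(o)
E
```

```text
time_s: 18.32
ee_pos: [511.2, 426.9, 47.6]
ee_rot: [179.7, 0.6, 86.4]
force: [-8.8, 2.7, 0.3]
gripper_width: 0.8
time_s: 18.82
ee_pos: [488.4, 428.3, 178.2]
ee_rot: [179.9, 0.9, 86.4]
force: [0.8, -0.1, 0.0]
gripper_width: 17.4
turn 91.6 now-axes [-60.76  11.17   6.79] after-turn [12.85 60.42  6.79] world [  73.8 -614.3  -58.2] rot [179.9   0.9  86.4] F [ 0.8 -0.1  0. ] t 18.8
(562.2, -186.0, -8.0, 59, 34)
(543.1, -249.3, -8.0, 59, 34)
(539.1, -388.0, -0.8, 56, 33)
row
(524.7, 241.3, 87.0, 364, 145)
(524.8, 241.4, 87.0, 364, 145)
```

```bash
python3 -m jog '[[[-6.1,1.1,0.2],0,0.55],[[-6.1,1.1,0.2],0,0.55],[[-6.1,1.1,0.2],0,0.55],[[-6.1,1.1,0.2],0,0.55],[[-6.1,1.1,0.2],0,0.55],[[-6.1,1.1,0.2],0,0.55],[[-6.1,1.1,0.2],0,0.55],[[-6.1,1.1,0.2],0,0.55],[[-6.1,1.1,0.2],0,0.55],[[-6.0,1.1,0.2],0,0.55]]';python3 -m jog '[[[0,0,0.5],10.4,0.55],[[0,0,0.5],10.4,0.55],[[0,0,0.5],10.4,0.55],[[0,0,0.5],10.4,0.55],[[0,0,0.5],10.4,0.55],[[0,0,0.5],10.4,0.55],[[0,0,0.5],10.4,0.55],[[0,0,0.5],10,0.55],[[0,0,0.5],10,0.55],[[0,0,0],0,0.55]]'
python3 - <<'E'
from bars import *
go(562.2,-186,110,-7)
E
```

```text
time_s: 20.12
ee_pos: [570.2, -187.6, 178.8]
ee_rot: [177.6, 0.0, 86.9]
force: [1.8, -0.2, -1.3]
gripper_width: 50.2
time_s: 21.38
ee_pos: [573.5, -196.0, 137.5]
ee_rot: [179.8, -3.3, -8.9]
force: [0.3, -0.2, 0.2]
gripper_width: 49.9
turn -1.9 now-axes [-1.42 -0.83  2.67] after-turn [-1.4  -0.87  2.67] world [-11.3  10.  -27.5] rot [179.8  -3.3  -8.9] F [ 0.3 -0.2  0.2] t 21.4
```

```bash
python3 -m jog '[[[-1.4,-0.85,2],-1.9,0.55],[[0,0,2],0,0.55],[[0,0,2],0,0.55],[[0,0,2],0,0.55],[[0,0,0],0,0.55]]'
python3 - <<'E'
from bars import *
go(562.2,-186,40,-7)
f=grab('wrist','w6.png'); print(proj(f,[[562.2,-186,49]]))
E
```

```text
time_s: 22.0
ee_pos: [567.4, -187.3, 58.4]
ee_rot: [179.4, -3.8, -6.0]
force: [0.4, 1.1, -0.3]
gripper_width: 50.4
turn 1.0 now-axes [-0.65 -0.09  1.8 ] after-turn [-0.65 -0.08  1.8 ] world [ -5.2   1.3 -18.4] rot [179.4  -3.8  -6. ] F [ 0.4  1.1 -0.3] t 22.0
[[256.25907963 244.0479636 ]]
```

```bash
python3 -m jog '[[[-0.4,0,0.9],1,0.55],[[-0.25,-0.1,0.7],0,0.55],[[-0.1,0,0.15],0,0.55],[[0,0,0],0,0],[[0,0,0],0,0],[[0,0,0],0,0],[[0,0,0],0,0]]' 25
python3 - <<'E'
from bars import *
go(562.2,-186,38,CY); print(rpy()[2]['gripper_width'])
E
```

```text
time_s: 22.92
ee_pos: [563.0, -186.4, 43.1]
ee_rot: [179.4, -4.2, -6.9]
force: [0.2, -0.5, -0.9]
gripper_width: 34.0
turn -1.8 now-axes [-0.12 -0.04  0.5 ] after-turn [-0.12 -0.04  0.5 ] world [-0.8  0.4 -5.1] rot [179.4  -4.2  -6.9] F [ 0.2 -0.5 -0.9] t 22.9
34.0068958973941
```

```bash
python3 -m jog '[[[0.2,0,-3],0,0],[[0.2,0,-4],0,0],[[0.2,0,-4],0,0],[[0,0,-1],0,0]]';python3 -m jog '[[[0,0,0],-10.1,0],[[0,0,0],-10.1,0],[[0,0,0],-10.1,0],[[0,0,0],-10.1,0],[[0,0,0],-10.1,0],[[0,0,0],-10.1,0],[[0,0,0],-10.1,0],[[0,0,0],-10.1,0],[[0,0,0],-10.1,0],[[0,0,0],0,0]]'
python3 - <<'E'
from bars import *
go(*pl(103),120,PY+90); print(rpy()[2]['gripper_width'])
E
```

```text
time_s: 23.42
ee_pos: [558.4, -184.2, 162.9]
ee_rot: [179.5, -3.7, -6.9]
force: [0.2, 0.1, -3.8]
gripper_width: 34.1
time_s: 24.68
ee_pos: [548.4, -181.0, 145.0]
ee_rot: [178.0, 0.3, 86.9]
force: [-0.5, -0.5, -2.3]
gripper_width: 34.0
turn -0.1 now-axes [48.17 -4.28  2.13] after-turn [48.19 -4.15  2.13] world [-15.8 483.2 -25. ] rot [178.    0.3  86.9] F [-0.5 -0.5 -2.3] t 24.7
34.049018892802394
```

```bash
python3 -m jog '[[[5.9,-0.5,0],0,0],[[5.9,-0.5,0],0,0],[[5.9,-0.5,0],0,0],[[5.9,-0.5,0],0,0],[[5.9,-0.5,0],0,0],[[5.9,-0.5,0],0,0],[[5.9,-0.5,0],0,0],[[5,-0.5,0],0,0],[[0,0,0],0,0]]'
python3 - <<'E'
from bars import *
go(*pl(103),45,PY+90); print(rpy()[2]['gripper_width'])
E
```

```text
time_s: 25.8
ee_pos: [537.6, 296.6, 132.4]
ee_rot: [178.5, 0.3, 84.9]
force: [0.0, -0.7, -2.1]
gripper_width: 34.1
turn -2.1 now-axes [ 0.57 -0.77  8.72] after-turn [ 0.6  -0.75  8.72] world [ -4.9   5.7 -87.4] rot [178.5   0.3  84.9] F [ 0.  -0.7 -2.1] t 25.8
34.124561432320924
```

```bash
python3 -m jog '[[[0.4,-0.7,2.5],-2,0],[[0.3,0,2.5],0,0],[[0.3,0,2.5],0,0],[[0.2,0,1],0,0],[[0,0,0],0,0]]'
python3 - <<'E'
from bars import *
go(*pl(100),40,PY+90); print(rpy()[2]['gripper_width'])
E
```

```text
time_s: 26.42
ee_pos: [532.1, 304.5, 42.2]
ee_rot: [178.8, 0.7, 86.3]
force: [0.6, -0.5, -1.6]
gripper_width: 33.8
turn -0.7 now-axes [0.08 0.06 0.22] after-turn [0.08 0.06 0.22] world [ 0.7  0.7 -2.2] rot [178.8   0.7  86.3] F [ 0.6 -0.5 -1.6] t 26.4
33.82647453425433
```

```bash
python3 -m jog '[[[0,0.05,0.2],-0.7,0],[[0,0,0.1],0,0]]'; python3 -m jog '[[[0,0,0.15],0,0]]';python3 -m jog '[[[0.3,0,0],0,0],[[0.3,0,0],0,0]]'; python3 -m jog '[[[0.2,0,0],0,0]]'; python3 -m jog '[[[0.15,0,0],0,0]]'
```

```text
time_s: 26.68
ee_pos: [533.8, 304.3, 40.8]
ee_rot: [178.6, 0.6, 87.0]
force: [0.2, 0.7, -2.8]
gripper_width: 33.8
time_s: 26.8
ee_pos: [534.0, 304.3, 40.5]
ee_rot: [178.6, 0.6, 87.0]
force: [-3.2, -0.7, 5.5]
gripper_width: 34.0
time_s: 27.05
ee_pos: [534.9, 310.8, 41.0]
ee_rot: [178.5, 0.5, 87.0]
force: [0.4, -0.6, -1.9]
gripper_width: 34.0
time_s: 27.18
ee_pos: [535.1, 313.1, 40.9]
ee_rot: [178.5, 0.5, 87.0]
force: [0.5, -1.8, -1.7]
gripper_width: 33.6
time_s: 27.3
ee_pos: [535.0, 314.4, 40.8]
ee_rot: [178.5, 0.6, 87.0]
force: [0.7, -1.7, -0.4]
gripper_width: 34.1
```

```bash
python3 -m jog '[[[-0.1,-0.16,0],0,0]]'; python3 -m jog '[[[0.15,0,0],0,0]]';python3 -m jog '[[[0.15,0,0],0,0]]'; python3 -m jog '[[[0.15,0,0],0,0]]';python3 - <<'E'
from bars import *
go(*pl(90),40,PY+90); print(rpy()[2]['gripper_width'])
grab('wrist','w7.png')
E
```

```text
time_s: 27.42
ee_pos: [533.7, 313.8, 40.7]
ee_rot: [178.5, 0.5, 87.0]
force: [0.0, 0.9, -1.2]
gripper_width: 34.1
time_s: 27.55
ee_pos: [533.5, 315.0, 40.7]
ee_rot: [178.5, 0.6, 87.0]
force: [0.3, -5.7, -0.6]
gripper_width: 34.2
time_s: 27.68
ee_pos: [533.5, 315.1, 40.8]
ee_rot: [178.5, 0.7, 87.1]
force: [0.9, -8.4, 1.0]
gripper_width: 34.1
time_s: 27.8
ee_pos: [533.6, 315.0, 40.9]
ee_rot: [178.5, 0.9, 87.1]
force: [0.5, -6.0, 0.0]
gripper_width: 34.0
turn 0.1 now-axes [ 0.02 -0.02  0.09] after-turn [ 0.02 -0.02  0.09] world [-0.2  0.2 -0.9] rot [178.5   0.9  87.1] F [ 0.5 -6.   0. ] t 27.8
34.00438215934611
```

View pics/w7.png

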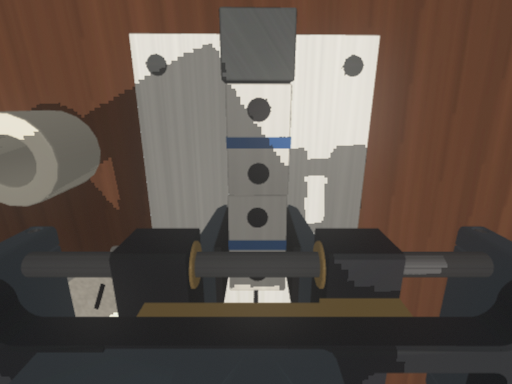

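Bar 2 is flush against bar 1: a single seam at row 195, with both bars at columns 228–289. I'll release and go for bar 3.

```bash
python3 -m jog '[[[-0.03,0,0],0,0],[[0,0,0],0,0.55],[[0,0,0],0,0.55],[[0,0,0],0,0.55]]'; python3 -m jog '[[[0,0,-3],0,0.55],[[0,0,-5],0,0.55],[[0,0,-4],0,0.55],[[0,0,0],0,0.55]]';  python3 - <<'E'
from bars import *
go(543.1,-249.3,150,PY+90)
f=grab('top')
for o in bars(f,reg=(280,160,450,240)): print(o)
E
```

```text
time_s: 28.35
ee_pos: [534.3, 316.2, 41.7]
ee_rot: [178.4, 0.7, 87.1]
force: [0.1, -0.3, -0.3]
gripper_width: 50.0
time_s: 28.85
ee_pos: [531.0, 318.7, 164.8]
ee_rot: [178.4, 0.7, 87.1]
force: [0.2, -0.3, -0.5]
gripper_width: 50.7
turn 0.1 now-axes [-56.64   4.04   2.28] after-turn [-56.64   4.09   2.28] world [  12.1 -568.   -14.8] rot [178.4   0.7  87.1] F [ 0.2 -0.3 -0.5] t 28.9
(543.1, -249.1, -8.1, 59, 38)
(539.2, -384.3, -0.8, 56, 41)
```

```bash
python3 -m jog '[[[-5.7,0.4,0.1],0,0.55],[[-5.7,0.4,0.1],0,0.55],[[-5.7,0.4,0.1],0,0.55],[[-5.7,0.4,0.1],0,0.55],[[-5.7,0.4,0.1],0,0.55],[[-5.7,0.4,0.1],0,0.55],[[-5.7,0.4,0.1],0,0.55],[[-5.7,0.4,0.1],0,0.55],[[-5.7,0.4,0.1],0,0.55],[[-5.3,0.4,0.1],0,0.55]]';python3 -m jog '[[[0,0,0.3],10.2,0.55],[[0,0,0.3],10.2,0.55],[[0,0,0.3],10.2,0.55],[[0,0,0.3],10.2,0.55],[[0,0,0.3],10.2,0.55],[[0,0,0.3],10.2,0.55],[[0,0,0.3],10.2,0.55],[[0,0,0.3],10.2,0.55],[[0,0,0.3],10,0.55],[[0,0,0],0,0.55]]'
python3 - <<'E'
from bars import *
go(543.1,-249.3,60,-7)
f=grab('top')
for o in bars(f,reg=(280,160,450,240)): print(o)
E
```

```text
time_s: 30.15
ee_pos: [535.8, -261.9, 146.0]
ee_rot: [180.0, 0.7, 87.6]
force: [-0.2, 0.2, -0.2]
gripper_width: 50.6
time_s: 31.4
ee_pos: [525.4, -262.5, 98.9]
ee_rot: [179.9, 1.7, -7.4]
force: [0.2, 0.7, -0.2]
gripper_width: 50.3
turn -0.4 now-axes [ 1.7  -1.54  3.84] after-turn [ 1.71 -1.53  3.84] world [ 17.7  13.2 -38.9] rot [179.9   1.7  -7.4] F [ 0.2  0.7 -0.2] t 31.4
```

```bash
python3 -m jog '[[[1.7,-1.5,1],-0.4,0.55],[[0,0,0],0,0.55],[[0,0,0],0,0.55]]'
python3 - <<'E'
from bars import *
go(543.1,-249.3,40,-7)
f=grab('wrist'); hsv=cv2.cvtColor(f['color'],cv2.COLOR_RGB2HSV); b=cv2.inRange(hsv,(100,120,60),(130,255,255))
n,l,st,ce=cv2.connectedComponentsWithStats(b)
for i in range(1,n):
    if st[i,4]>40: print(st[i],ce[i].round(0),ray(f,[st[i,0]+st[i,2]/2,st[i,1]+st[i,3]/2],49).round(1))
E
```

```text
time_s: 31.82
ee_pos: [545.2, -248.3, 86.8]
ee_rot: [180.0, 1.8, -6.6]
force: [-0.3, -0.2, 1.5]
gripper_width: 50.4
turn 0.4 now-axes [-0.05  0.12  4.68] after-turn [-0.05  0.12  4.68] world [ -2.1  -1.  -46.8] rot [180.    1.8  -6.6] F [-0.3 -0.2  1.5] t 31.8
```

```bash
python3 -m jog '[[[-0.1,0.1,2],0,0.55],[[0,0,1.4],0,0.55],[[0,0,0],0,0.55]]'
python3 - <<'E'
from bars import *
go(543.1,-249.3,40,-7)
f=grab('wrist','w8.png')
E
```

```text
time_s: 32.25
ee_pos: [543.2, -249.5, 52.7]
ee_rot: [179.9, 1.7, -6.6]
force: [0.3, -1.0, -0.2]
gripper_width: 50.0
turn 0.4 now-axes [ 0.02 -0.02  1.27] after-turn [ 0.02 -0.02  1.27] world [ -0.1   0.2 -12.7] rot [179.9   1.7  -6.6] F [ 0.3 -1.  -0.2] t 32.2
```

View pics/w8.png

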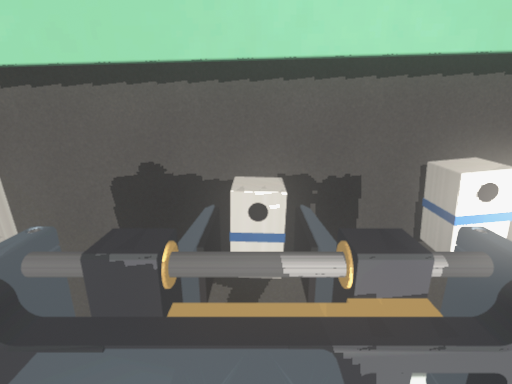

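The wrist view shows bar 3 between the fingers at (258,235), and the last bar further right at (470,205). I'll grip bar 3.

```bash
python3 -m jog '[[[0,0,0.8],0.4,0.55],[[0,0,0.3],0,0.55],[[0,0,0],0,0],[[0,0,0],0,0],[[0,0,0],0,0],[[0,0,0],0,0]]' 25; python3 -m jog '[[[0,0,-3],0,0],[[0,0,-4],0,0],[[0,0,-4],0,0],[[0,0,-1],0,0]]';python3 -m jog '[[[0,0,0],-10.1,0],[[0,0,0],-10.1,0],[[0,0,0],-10.1,0],[[0,0,0],-10.1,0],[[0,0,0],-10.1,0],[[0,0,0],-10.1,0],[[0,0,0],-10.1,0],[[0,0,0],-10.1,0],[[0,0,0],-10.1,0],[[0,0,0],0,0]]'
python3 - <<'E'
from bars import *
go(*pl(163),120,PY+90); print(rpy()[2]['gripper_width'])
E
```

```text
time_s: 33.05
ee_pos: [544.2, -250.1, 43.0]
ee_rot: [179.9, 1.5, -7.1]
force: [-0.1, -0.5, -0.3]
gripper_width: 33.5
time_s: 33.55
ee_pos: [545.7, -249.5, 163.0]
ee_rot: [180.0, 1.9, -7.1]
force: [-0.5, 0.6, -3.4]
gripper_width: 33.6
time_s: 34.8
ee_pos: [537.0, -245.4, 145.7]
ee_rot: [-176.5, -0.8, 86.8]
force: [0.3, -0.2, -2.4]
gripper_width: 33.9
turn -0.3 now-axes [48.61 -3.29  3.42] after-turn [48.63 -3.07  3.42] world [ -7.4 487.7 -25.7] rot [-176.5   -0.8   86.8] F [ 0.3 -0.2 -2.4] t 34.8
33.86498766650063
```

```bash
python3 -m jog '[[[5.9,-0.4,0.2],0,0],[[5.9,-0.4,0.2],0,0],[[5.9,-0.4,0.2],0,0],[[5.9,-0.4,0.2],0,0],[[5.9,-0.4,0.2],0,0],[[5.9,-0.4,0.2],0,0],[[5.9,-0.4,0.2],0,0],[[5,-0.4,0.2],0,0],[[0,0,0],0,0]]'
python3 - <<'E'
from bars import *
go(*pl(163),45,PY+90); print(rpy()[2]['gripper_width'])
E
```

```text
time_s: 35.92
ee_pos: [534.2, 231.8, 128.8]
ee_rot: [-176.1, -0.6, 84.8]
force: [1.3, -0.9, -2.3]
gripper_width: 33.7
turn -2.2 now-axes [0.93 0.02 8.41] after-turn [0.92 0.05 8.41] world [ -4.6  10.5 -83.8] rot [-176.1   -0.6   84.8] F [ 1.3 -0.9 -2.3] t 35.9
33.68123327286513
```

```bash
python3 -m jog '[[[0.4,0,2.5],-2.2,0],[[0.4,0,2.5],0,0],[[0.2,0,2],0,0],[[0.2,0,0.6],0,0],[[0,0,0],0,0]]'
python3 - <<'E'
from bars import *
go(*pl(160),42,PY+90); print(rpy()[2]['gripper_width'])
E
```

```text
time_s: 36.55
ee_pos: [528.7, 241.3, 49.0]
ee_rot: [-175.9, -0.4, 86.4]
force: [-0.0, 0.4, -1.9]
gripper_width: 33.8
turn -0.6 now-axes [0.4  0.13 0.69] after-turn [0.4  0.13 0.69] world [ 1.  4. -7.] rot [-175.9   -0.4   86.4] F [-0.   0.4 -1.9] t 36.5
33.842096769951894
```

```bash
python3 -m jog '[[[0.3,0.1,0.5],-0.6,0],[[0,0,0.2],0,0]]'; python3 -m jog '[[[0,0,0.15],0,0]]';python3 -m jog '[[[0,0,0.15],0,0]]';python3 - <<'E'
from bars import *
go(*pl(160),42,PY+90); print(rpy()[2]['gripper_width'])
E
```

```text
time_s: 36.8
ee_pos: [530.6, 244.3, 43.0]
ee_rot: [-176.1, -0.5, 87.0]
force: [-0.4, -0.3, -1.9]
gripper_width: 33.7
time_s: 36.92
ee_pos: [530.8, 244.4, 41.8]
ee_rot: [-176.1, -0.6, 87.0]
force: [-0.3, 0.6, -2.8]
gripper_width: 33.6
time_s: 37.05
ee_pos: [530.8, 244.5, 40.5]
ee_rot: [-176.2, -0.6, 87.0]
force: [0.2, -0.1, -2.1]
gripper_width: 33.7
turn -0.0 now-axes [ 0.08 -0.12 -0.14] after-turn [ 0.08 -0.12 -0.14] world [-1.1  0.9  1.5] rot [-176.2   -0.6   87. ] F [ 0.2 -0.1 -2.1] t 37.0
33.67566612094434
```

```bash
python3 -m jog '[[[0,0,0.15],0,0]]';python3 -m jog '[[[0,0,0.1],0,0]]';python3 -m jog '[[[0.3,0,0],0,0],[[0.3,0,0],0,0]]';python3 -m jog '[[[0.2,0,0],0,0]]'
python3 - <<'E'
from bars import *
go(*pl(150),40,PY+90); print(rpy()[2]['gripper_width'])
E
```

```text
time_s: 37.17
ee_pos: [530.8, 244.5, 39.5]
ee_rot: [-176.2, -0.6, 87.0]
force: [-2.2, 0.4, 6.6]
gripper_width: 33.8
time_s: 37.3
ee_pos: [530.8, 244.5, 39.6]
ee_rot: [-176.2, -0.6, 87.0]
force: [-1.8, -1.1, 6.0]
gripper_width: 33.7
time_s: 37.55
ee_pos: [531.4, 250.6, 39.8]
ee_rot: [-176.2, -0.6, 87.0]
force: [0.2, -0.5, -1.7]
gripper_width: 33.9
time_s: 37.67
ee_pos: [531.5, 252.6, 39.8]
ee_rot: [-176.2, -0.6, 87.0]
force: [-0.4, -2.5, 1.1]
gripper_width: 33.4
turn -0.0 now-axes [ 0.26 -0.14 -0.01] after-turn [ 0.26 -0.14 -0.01] world [-1.3  2.7  0.2] rot [-176.2   -0.6   87. ] F [-0.4 -2.5  1.1] t 37.7
33.42885849749201
```

```bash
python3 -m jog '[[[0.15,0,0],0,0]]';python3 -m jog '[[[0.15,0,0],0,0]]';python3 -m jog '[[[0.15,0,0],0,0]]';python3 - <<'E'
from bars import *
go(*pl(150),40,PY+90)
E
```

```text
time_s: 37.8
ee_pos: [531.5, 253.8, 39.7]
ee_rot: [-176.2, -0.5, 87.0]
force: [-0.4, -2.8, 0.2]
gripper_width: 33.7
time_s: 37.92
ee_pos: [531.5, 254.7, 39.7]
ee_rot: [-176.2, -0.4, 87.1]
force: [0.6, -5.7, 2.2]
gripper_width: 33.9
time_s: 38.05
ee_pos: [531.5, 254.8, 39.7]
ee_rot: [-176.2, -0.2, 87.1]
force: [0.6, -7.9, 2.1]
gripper_width: 33.9
turn 0.1 now-axes [ 0.04 -0.13 -0.02] after-turn [ 0.04 -0.13 -0.02] world [-1.3  0.5  0.3] rot [-176.2   -0.2   87.1] F [ 0.6 -7.9  2.1] t 38.0
```

```bash
python3 -m jog '[[[-0.03,0,0],0,0],[[0,0,0],0,0.55],[[0,0,0],0,0.55],[[0,0,0],0,0.55]]'; python3 -m jog '[[[0,0,-3],0,0.55],[[0,0,-5],0,0.55],[[0,0,-4],0,0.55],[[0,0,0],0,0.55]]';  python3 - <<'E'
from bars import *
f=grab('wrist','w9.png')
f=grab('top')
for o in bars(f,reg=(280,160,450,240)): print(o)
go(539.1,-387.9,160,PY+90)
E
```

```text
time_s: 38.55
ee_pos: [532.0, 256.2, 40.0]
ee_rot: [-176.3, -0.4, 87.1]
force: [0.5, 0.8, 0.2]
gripper_width: 49.5
time_s: 39.05
ee_pos: [540.0, 255.7, 162.7]
ee_rot: [-176.2, -0.5, 87.1]
force: [0.9, 0.1, 0.8]
gripper_width: 50.2
(539.2, -384.3, -0.8, 56, 41)
turn 0.1 now-axes [-64.18   3.36  -0.65] after-turn [-64.18   3.42  -0.65] world [   1.3 -642.7    0.8] rot [-175.8   -0.3   87.1] F [ 0.3  0.1 -0.6] t 39.1
```

View pics/w9.png

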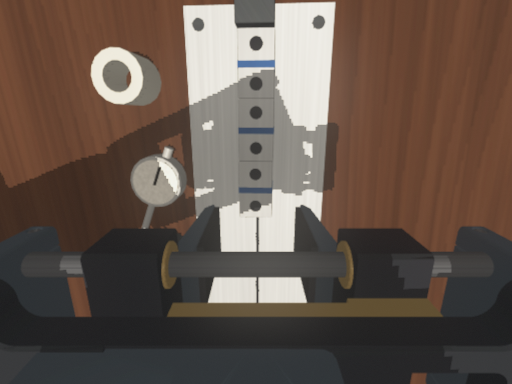

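The wrist view shows bars 1–3 in a straight row on the dark line, with seams at rows 98 and 161 and no gaps. The bushing and gauge haven't moved. Next is the last bar.

```bash
python3 -m jog '[[[-6.2,0.33,0.1],0,0.55],[[-6.2,0.33,0.1],0,0.55],[[-6.2,0.33,0],0,0.55],[[-6.2,0.33,0],0,0.55],[[-6.2,0.33,0],0,0.55],[[-6.2,0.33,0],0,0.55],[[-6.2,0.33,0],0,0.55],[[-6.2,0.33,0],0,0.55],[[-6.2,0.33,0],0,0.55],[[-6,0.33,0],0,0.55]]';python3 -m jog '[[[0,0,0],10.2,0.55],[[0,0,0],10.2,0.55],[[0,0,0],10.2,0.55],[[0,0,0],10.2,0.55],[[0,0,0],10.2,0.55],[[0,0,0],10.2,0.55],[[0,0,0],10.2,0.55],[[0,0,0],8,0.55],[[0,0,0],6,0.55],[[0,0,0],0,0.55]]'
python3 - <<'E'
from bars import *
go(540,-387,100,-1)
f=grab('wrist','w10.png')
E
```

```text
time_s: 40.4
ee_pos: [532.0, -367.3, 130.8]
ee_rot: [-174.0, -0.7, 87.6]
force: [0.5, 0.4, 0.5]
gripper_width: 50.2
time_s: 41.65
ee_pos: [520.7, -365.1, 105.5]
ee_rot: [-177.6, 7.9, -0.7]
force: [0.7, 0.6, -0.8]
gripper_width: 50.2
turn 0.3 now-axes [2.01 2.17 0.18] after-turn [2.02 2.16 0.18] world [ 19.3 -21.9  -5.5] rot [-177.6    7.9   -0.7] F [ 0.7  0.6 -0.8] t 41.6
```

View pics/w10.png

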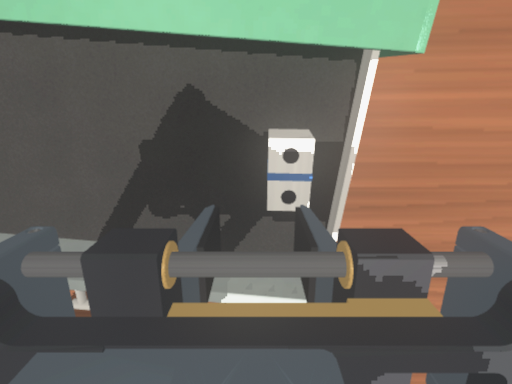

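The wrist view shows the last bar at (290,177) and the drawer empty elsewhere. The fast travel has tilted the tool by 8°. I'll straighten it by pressing the closed fingers against the inside of the drawer front. The drawer is at its outer stop, so it won't move.

```bash
python3 -m jog '[[[0,-4,0],0,0],[[0,-4,0],0,0],[[0.3,0,1],0,0],[[0.3,0,1],0,0],[[0.3,0,1],0,0],[[0.3,0,1],0,0],[[0,0,0],0,0]]'
python3 - <<'E'
from bars import *
go(490,-290,58,-2)
E
```

```text
time_s: 42.58
ee_pos: [526.9, -283.3, 60.3]
ee_rot: [-177.4, 8.2, -0.5]
force: [0.2, -0.7, 0.1]
gripper_width: 0.5
turn 1.5 now-axes [-3.61  0.73  0.73] after-turn [-3.59  0.83  0.73] world [-36.9  -6.7  -2.3] rot [-177.4    8.2   -0.5] F [ 0.2 -0.7  0.1] t 42.6
```

```bash
python3 -m jog '[[[-2,0,0.3],0,0],[[-1,0,0.2],0,0]]'; python3 -m jog '[[[-0.5,0,0],0,0],[[-0.4,0,0],0,0]]';python3 -m jog '[[[-0.4,0,0],0,0],[[-0.4,0,0],0,0]]';python3 -m jog '[[[-0.4,0,0],0,0],[[-0.4,0,0],0,0]]'
```

```text
time_s: 42.82
ee_pos: [496.7, -283.8, 59.4]
ee_rot: [-177.5, 8.2, -0.5]
force: [0.4, 0.0, -0.6]
gripper_width: 0.2
time_s: 43.08
ee_pos: [487.8, -284.2, 61.3]
ee_rot: [-177.5, 8.1, -0.5]
force: [0.1, -0.2, 1.5]
gripper_width: 0.5
time_s: 43.32
ee_pos: [480.1, -284.4, 62.8]
ee_rot: [-177.6, 8.0, -0.5]
force: [-1.3, -1.0, 0.3]
gripper_width: 0.5
time_s: 43.58
ee_pos: [471.8, -284.3, 64.0]
ee_rot: [-177.6, 8.0, -0.5]
force: [0.2, -0.4, 0.4]
gripper_width: 0.8
```

```bash
python3 -m jog '[[[-0.3,0,0.4],0,0],[[-0.3,0,0.3],0,0]]'; python3 -m jog '[[[-0.3,0,0],0,0],[[-0.3,0,0],0,0]]';python3 -m jog '[[[-0.3,0,0],0,0],[[-0.3,0,0],0,0],[[-0.3,0,0],0,0]]';python3 -m jog '[[[-0.3,0,0],0,0],[[-0.3,0,0],0,0],[[-0.3,0,0],0,0]]'
```

```text
time_s: 43.82
ee_pos: [468.5, -285.0, 59.0]
ee_rot: [-177.7, 7.4, -0.6]
force: [8.0, 0.1, 5.5]
gripper_width: 0.6
time_s: 44.08
ee_pos: [468.4, -285.2, 59.7]
ee_rot: [-177.8, 6.6, -0.8]
force: [6.5, 0.8, -4.7]
gripper_width: 0.4
time_s: 44.45
ee_pos: [468.0, -285.2, 60.0]
ee_rot: [-177.9, 5.5, -1.0]
force: [6.9, 1.5, -3.1]
gripper_width: 0.5
time_s: 44.82
ee_pos: [467.7, -285.3, 60.4]
ee_rot: [-178.1, 4.3, -1.3]
force: [8.1, 1.2, -2.9]
gripper_width: 0.6
```

```bash
python3 -m jog '[[[-0.3,0,0],0,0],[[-0.3,0,0],0,0],[[-0.3,0,0],0,0],[[-0.3,0,0],0,0],[[-0.3,0,0],0,0],[[-0.3,0,0],0,0],[[-0.3,0,0],0,0],[[-0.3,0,0],0,0],[[-0.3,0,0],0,0],[[-0.3,0,0],0,0]]'; python3 -m jog '[[[0.6,0,0],0,0],[[1,0,-1],0,0],[[1,0,-3],0,0.3],[[1,0,-2],0,0.55]]'
python3 - <<'E'
from bars import *
go(540,-387,60,-1)
f=grab('top')
for o in bars(f,reg=(280,160,450,240)): print(o)
E
```

```text
time_s: 46.08
ee_pos: [466.8, -285.5, 61.6]
ee_rot: [-178.4, 0.5, -2.2]
force: [7.4, 2.8, -3.8]
gripper_width: 0.3
time_s: 46.58
ee_pos: [502.7, -287.8, 121.4]
ee_rot: [-178.3, 1.0, -2.2]
force: [0.2, -0.2, -0.8]
gripper_width: 17.8
turn -1.2 now-axes [4.21 9.95 5.77] after-turn [ 4.   10.04  5.77] world [ 37.3 -99.2 -61.4] rot [-178.3    1.    -2.2] F [ 0.2 -0.2 -0.8] t 46.6
```

```bash
python3 -m jog '[[[1,2.5,0],-1,0.55],[[1,2.5,0.5],0,0.55],[[1,2.5,0.5],0,0.55],[[1,2.5,0.5],0,0.55],[[0,0,0],0,0.55]]'
python3 - <<'E'
from bars import *
f=grab('wrist','w11.png'); go(540,-387,60,-1)
for z in (49,): print(bars(f,z=z,lo=140,amin=300))
f=grab('top')
for o in bars(f,reg=(280,160,450,240)): print(o)
E
```

```text
time_s: 47.25
ee_pos: [543.9, -391.6, 105.9]
ee_rot: [-178.4, 0.7, -1.0]
force: [0.3, 1.6, 0.2]
gripper_width: 50.1
turn -0.0 now-axes [-0.3  -0.22  4.63] after-turn [-0.3  -0.22  4.63] world [ -3.6   3.6 -46.2] rot [-178.4    0.7   -1. ] F [ 0.1 -0.6 -0.1] t 47.3
[(545.0, -387.7, -1.3, 65, 34)]
```

View pics/w11.png

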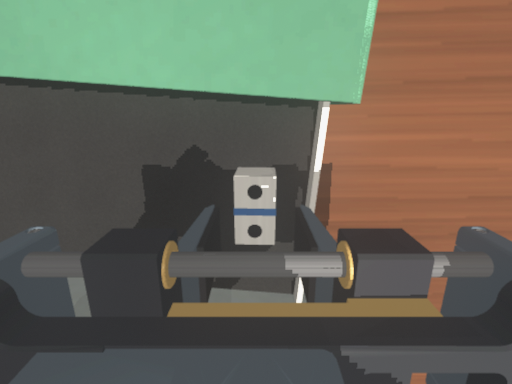

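The bar is centred between the fingers at (255,207), with yaw about −1°. The drawer wall at the right clears the finger. I'll descend and grip.

```bash
python3 -m jog '[[[-0.2,-0.4,2],0,0.55],[[0,0,1.5],0,0.55],[[0,0,1],0,0.55],[[0,0,0],0,0.55]]'
python3 - <<'E'
from bars import *
go(541,-387.7,41,-1)
E
```

```text
time_s: 47.85
ee_pos: [540.6, -381.8, 61.7]
ee_rot: [-178.4, 0.7, -0.9]
force: [0.2, 0.1, 0.7]
gripper_width: 50.2
turn 0.1 now-axes [0.07 0.65 2.06] after-turn [0.08 0.65 2.06] world [  0.4  -5.9 -20.7] rot [-178.4    0.7   -0.9] F [0.2 0.1 0.7] t 47.9
```

```bash
python3 -m jog '[[[0,0.5,0],0,0.55],[[0,0.1,1],0,0.55],[[0,0.05,0.7],0,0.55],[[0,0,0],0,0.55]]'
python3 - <<'E'
from bars import *
go(541,-387.7,41,-1)
E
python3 -m jog '[[[0,0,0.15],0,0],[[0,0,0],0,0],[[0,0,0],0,0],[[0,0,0],0,0],[[0,0,0],0,0]]' 25; python3 -m jog '[[[0,0,-3],0,0],[[0,0,-4],0,0],[[0,0,-4],0,0],[[0,0,-2],0,0]]'
```

```text
time_s: 48.35
ee_pos: [541.0, -389.0, 44.6]
ee_rot: [-178.5, 0.6, -0.9]
force: [0.5, 0.5, -0.4]
gripper_width: 50.1
turn 0.1 now-axes [ 0.   -0.13  0.36] after-turn [ 0.   -0.13  0.36] world [-0.   1.3 -3.6] rot [-178.5    0.6   -0.9] F [ 0.5  0.5 -0.4] t 48.4
time_s: 48.98
ee_pos: [541.0, -388.9, 43.0]
ee_rot: [-178.5, 0.6, -0.9]
force: [0.4, 0.3, -0.9]
gripper_width: 33.8
time_s: 49.48
ee_pos: [540.2, -390.8, 171.3]
ee_rot: [-178.1, 1.1, -0.9]
force: [-0.1, 0.4, -3.9]
gripper_width: 34.2
```

Gripped. I'll turn and travel more slowly to keep the tilt small.

```bash
python3 -m jog '[[[0,0,0],-5.4,0],[[0,0,0],-5.4,0],[[0,0,0],-5.4,0],[[0,0,0],-5.4,0],[[0,0,0],-5.4,0],[[0,0,0],-5.4,0],[[0,0,0],-5.4,0],[[0,0,0],-5.4,0]]';python3 -m jog '[[[0,0,0],-5.4,0],[[0,0,0],-5.4,0],[[0,0,0],-5.4,0],[[0,0,0],-5.4,0],[[0,0,0],-5.4,0],[[0,0,0],-5.4,0],[[0,0,0],-5.4,0],[[0,0,0],-5,0]]'
python3 - <<'E'
from bars import *
go(*pl(225),130,PY+90); print(rpy()[2]['gripper_width'])
E
```

```text
time_s: 50.48
ee_pos: [538.2, -389.0, 168.3]
ee_rot: [-177.4, -0.5, 43.8]
force: [-0.1, 0.5, -3.1]
gripper_width: 34.2
time_s: 51.48
ee_pos: [535.1, -386.4, 161.7]
ee_rot: [-177.9, -2.6, 88.0]
force: [0.3, -0.2, -3.2]
gripper_width: 34.4
turn 1.0 now-axes [56.41 -2.66  5.84] after-turn [56.36 -3.6   5.84] world [ -8.8 566.8 -31.7] rot [-177.9   -2.6   88. ] F [ 0.3 -0.2 -3.2] t 51.5
34.429943732558336
```

```bash
python3 -m jog '[[[4,-0.2,0.3],1,0],[[4,-0.25,0.3],0,0],[[4,-0.25,0.3],0,0],[[4,-0.25,0.3],0,0],[[4,-0.25,0.3],0,0],[[4,-0.25,0.3],0,0],[[4,-0.25,0.3],0,0]]'; python3 -m jog '[[[4,-0.25,0.2],0,0],[[4,-0.25,0.2],0,0],[[4,-0.25,0.2],0,0],[[4,-0.25,0.2],0,0],[[4,-0.25,0.2],0,0],[[4,-0.25,0.2],0,0],[[3,-0.25,0.2],0,0]]'
python3 - <<'E'
from bars import *
go(*pl(225),60,PY+90); print(rpy()[2]['gripper_width'])
E
```

```text
time_s: 52.35
ee_pos: [529.3, -98.8, 149.5]
ee_rot: [-177.6, -2.7, 86.6]
force: [0.5, 0.3, -3.9]
gripper_width: 34.1
time_s: 53.22
ee_pos: [523.5, 181.6, 146.4]
ee_rot: [-177.3, -2.6, 86.7]
force: [0.1, -0.3, -3.6]
gripper_width: 34.4
turn -0.3 now-axes [-0.5   0.7   8.61] after-turn [-0.5   0.7   8.61] world [  2.9  -1.2 -86.4] rot [-177.3   -2.6   86.7] F [ 0.1 -0.3 -3.6] t 53.2
34.41366025205814
```

```bash
python3 -m jog '[[[-0.2,0.7,2.5],-0.3,0],[[-0.1,0,2.5],0,0],[[-0.1,0,2.5],0,0],[[-0.1,0,1],0,0],[[0,0,0],0,0]]'
python3 - <<'E'
from bars import *
go(*pl(222),44,PY+90); print(rpy()[2]['gripper_width'])
E
```

```text
time_s: 53.85
ee_pos: [525.4, 183.4, 58.1]
ee_rot: [-177.3, -2.7, 87.3]
force: [-0.7, -0.2, -2.7]
gripper_width: 34.2
turn 0.3 now-axes [-0.06  0.18  1.4 ] after-turn [-0.06  0.18  1.4 ] world [  1.1   0.  -14.1] rot [-177.3   -2.7   87.3] F [-0.7 -0.2 -2.7] t 53.9
34.154330229412274
```

```bash
python3 -m jog '[[[-0.05,0.22,0.8],0.3,0],[[0,0,0.5],0,0],[[0,0,0.2],0,0]]';python3 -m jog '[[[0,0,0.15],0,0]]';python3 -m jog '[[[0,0,0.15],0,0]]';  python3 - <<'E'
from bars import *
go(*pl(222),40,PY+90); print(rpy()[2]['gripper_width'])
E
```

```text
time_s: 54.22
ee_pos: [528.7, 183.8, 44.1]
ee_rot: [-177.5, -2.7, 87.0]
force: [-0.0, -1.1, -3.8]
gripper_width: 34.4
time_s: 54.35
ee_pos: [528.8, 183.8, 42.7]
ee_rot: [-177.5, -2.7, 86.9]
force: [-0.1, -0.1, -2.9]
gripper_width: 34.3
time_s: 54.48
ee_pos: [528.9, 184.0, 41.4]
ee_rot: [-177.5, -2.7, 86.9]
force: [0.1, 0.3, -3.8]
gripper_width: 33.8
turn -0.1 now-axes [-0.08 -0.23  0.14] after-turn [-0.08 -0.23  0.14] world [-2.4 -0.6 -1.4] rot [-177.5   -2.7   86.9] F [ 0.1  0.3 -3.8] t 54.5
33.775606977192595
```

```bash
python3 -m jog '[[[0,-0.18,0.1],0,0]]';python3 -m jog '[[[0,0,0.15],0,0]]';python3 -m jog '[[[0,0,0.1],0,0]]'; python3 -m jog '[[[0,0,0],0,0.45],[[0,0,0],0,0.45],[[0,0,0],0,0.45],[[0,0,0],0,0],[[0,0,0],0,0],[[0,0,0],0,0]]' 20
python3 - <<'E'
from bars import *
go(*pl(210),40,PY+90); print(rpy()[2]['gripper_width'])
E
```

```text
time_s: 54.6
ee_pos: [527.2, 184.2, 40.5]
ee_rot: [-177.6, -2.7, 86.9]
force: [0.0, 0.4, -3.3]
gripper_width: 34.3
time_s: 54.72
ee_pos: [526.8, 184.3, 39.4]
ee_rot: [-177.5, -2.8, 86.9]
force: [-1.2, 0.6, 4.9]
gripper_width: 33.9
time_s: 54.85
ee_pos: [526.9, 184.4, 39.2]
ee_rot: [-177.6, -2.8, 87.0]
force: [-1.0, -0.1, 3.8]
gripper_width: 33.7
time_s: 55.6
ee_pos: [527.7, 184.8, 39.9]
ee_rot: [-177.7, -2.8, 87.0]
force: [-1.2, -0.8, 0.2]
gripper_width: 34.6
turn -0.1 now-axes [ 1.06 -0.11  0.05] after-turn [ 1.06 -0.11  0.05] world [-0.6 10.6  0.1] rot [-177.7   -2.8   87. ] F [-1.2 -0.8  0.2] t 55.6
34.58246150020022
```

```bash
python3 -m jog '[[[0.3,-0.03,0],0,0],[[0.3,-0.03,0.02],0,0]]';python3 -m jog '[[[0.2,0,0],0,0]]'; python3 -m jog '[[[0.15,0,0],0,0]]'; python3 -m jog '[[[0.1,0,0],0,0]]'
python3 - <<'E'
from bars import *
go(*pl(210),40,PY+90); print(rpy()[2]['gripper_width'])
E
```

```text
time_s: 55.85
ee_pos: [527.6, 190.3, 39.9]
ee_rot: [-177.7, -2.8, 87.0]
force: [-0.0, -1.8, 1.8]
gripper_width: 34.4
time_s: 55.98
ee_pos: [527.7, 192.4, 39.9]
ee_rot: [-177.7, -2.7, 87.0]
force: [0.9, -2.1, -1.1]
gripper_width: 34.5
time_s: 56.1
ee_pos: [527.7, 194.0, 39.9]
ee_rot: [-177.7, -2.7, 87.0]
force: [-0.6, -1.5, -0.1]
gripper_width: 34.4
time_s: 56.22
ee_pos: [527.8, 194.9, 39.9]
ee_rot: [-177.7, -2.7, 87.0]
force: [0.1, -3.8, 0.9]
gripper_width: 34.5
turn -0.0 now-axes [ 0.04 -0.06 -0.  ] after-turn [ 0.04 -0.06 -0.  ] world [-0.6  0.5  0.1] rot [-177.7   -2.7   87. ] F [ 0.1 -3.8  0.9] t 56.2
34.54744873536335
```

```bash
python3 -m jog '[[[0.15,0,0],0,0]]'; python3 -m jog '[[[0.15,0,0],0,0]]'; python3 -m jog '[[[0.15,0,0],0,0]]'; python3 -m jog '[[[0.15,0,0],0,0]]'
python3 - <<'E'
from bars import *
f=grab('wrist','w12.png'); go(*pl(210),40,PY+90)
E
```

```text
time_s: 56.35
ee_pos: [527.7, 195.1, 39.9]
ee_rot: [-177.7, -2.5, 87.1]
force: [0.5, -9.2, 2.2]
gripper_width: 34.5
time_s: 56.48
ee_pos: [527.7, 195.1, 40.0]
ee_rot: [-177.7, -2.4, 87.1]
force: [0.1, -7.8, 0.6]
gripper_width: 34.4
time_s: 56.6
ee_pos: [527.8, 195.2, 40.0]
ee_rot: [-177.7, -2.2, 87.2]
force: [0.5, -7.3, 0.5]
gripper_width: 34.6
time_s: 56.72
ee_pos: [527.8, 195.2, 40.0]
ee_rot: [-177.7, -2.1, 87.2]
force: [0.4, -6.9, 1.1]
gripper_width: 34.2
turn 0.2 now-axes [ 0.01 -0.07  0.01] after-turn [ 0.01 -0.07  0.01] world [-0.7  0.2 -0. ] rot [-177.7   -2.1   87.2] F [ 0.  -7.5  2.1] t 56.8
```

View pics/w12.png

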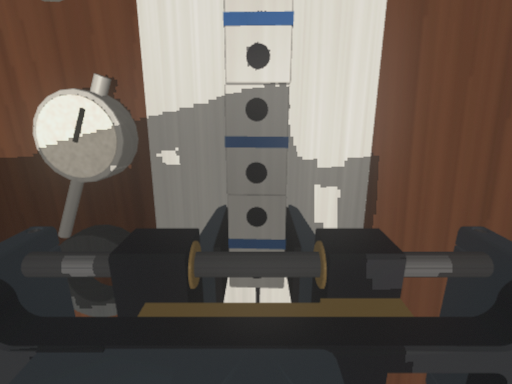

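Bar 4 is flush against bar 3: the seam at row 194 is tight and the columns line up. I'll release, then nudge the row's end with closed fingers to seat all the joints.

```bash
python3 -m jog '[[[-0.03,0,0],0,0],[[0,0,0],0,0.55],[[0,0,0],0,0.55],[[0,0,0],0,0.55]]'; python3 -m jog '[[[0,0,-3],0,0.55],[[0,0,-4],0,0.3],[[-3,0,0],0,0],[[-3,0,0],0,0],[[-1.5,0,0],0,0],[[0,0,0],0,0],[[0,0,0],0,0]]';  python3 - <<'E'
from bars import *
go(524.6,130,38,PY+90); print(rpy()[2]['gripper_width'])
f=grab('top')
for o in bars(f,reg=(280,160,450,240)): print(o)
E
```

```text
time_s: 57.28
ee_pos: [528.1, 196.2, 40.2]
ee_rot: [-177.7, -2.2, 87.2]
force: [-0.7, -0.3, -0.1]
gripper_width: 50.3
time_s: 58.15
ee_pos: [527.6, 118.8, 109.2]
ee_rot: [-177.7, -2.3, 87.3]
force: [-0.4, -0.6, -0.2]
gripper_width: 0.3
turn 0.2 now-axes [ 0.81 -0.07  7.16] after-turn [ 0.81 -0.07  7.16] world [ -3.   11.2 -71.2] rot [-177.7   -2.3   87.3] F [-0.4 -0.6 -0.2] t 58.1
0.30313593894408636
```

```bash
python3 -m jog '[[[0.2,0,2.5],0.2,0],[[0.2,0,2.5],0,0],[[0.2,0,1.5],0,0],[[0,0,0],0,0]]'
python3 - <<'E'
from bars import *
go(524.8,148,37,PY+90)
E
```

```text
time_s: 58.7
ee_pos: [526.5, 131.0, 43.0]
ee_rot: [-177.8, -2.4, 87.3]
force: [0.4, -1.1, 0.6]
gripper_width: 0.4
turn 0.2 now-axes [ 1.66 -0.22  0.68] after-turn [ 1.66 -0.23  0.68] world [-1.7 17.  -6. ] rot [-177.8   -2.4   87.3] F [ 0.4 -1.1  0.6] t 58.7
```

```bash
python3 -m jog '[[[0.6,-0.2,0.5],0.2,0],[[0.5,0,0],0,0]]'; python3 -m jog '[[[0.3,0,0],0,0]]'; python3 -m jog '[[[0.3,0,0],0,0]]';python3 -m jog '[[[0.2,0,0],0,0]]';python3 -m jog '[[[0.2,0,0],0,0]]';python3 -m jog '[[[0.2,0,0],0,0]]'
```

```text
time_s: 58.95
ee_pos: [525.6, 143.1, 39.4]
ee_rot: [-177.9, -2.4, 87.0]
force: [-0.3, -0.6, -0.4]
gripper_width: 0.6
time_s: 59.08
ee_pos: [526.2, 146.7, 40.1]
ee_rot: [-178.0, -2.4, 87.1]
force: [-0.6, -0.6, 0.4]
gripper_width: 0.6
time_s: 59.2
ee_pos: [526.2, 148.3, 40.3]
ee_rot: [-178.0, -2.2, 87.2]
force: [0.6, -12.9, -1.1]
gripper_width: 0.2
time_s: 59.32
ee_pos: [526.2, 148.3, 40.4]
ee_rot: [-178.0, -2.0, 87.3]
force: [0.6, -8.2, -0.6]
gripper_width: 0.7
time_s: 59.45
ee_pos: [526.2, 148.2, 40.5]
ee_rot: [-178.0, -1.8, 87.4]
force: [1.0, -7.3, -0.6]
gripper_width: 0.5
time_s: 59.58
ee_pos: [526.3, 148.3, 40.5]
ee_rot: [-178.0, -1.6, 87.5]
force: [0.5, -8.0, 0.6]
gripper_width: 0.5
```

The row is solid (8–13 N with no movement). Now I'll close the drawer.

```bash
python3 -m jog '[[[-1,0,0],0,0],[[-1,0,-3],0,0],[[0,0,-5],0,0],[[0,0,-4],0,0],[[0,0,0],0,0]]'
python3 - <<'E'
from bars import *
go(350,-232.5,160,CY+90)
f=grab('top','t3.png')
for o in bars(f,reg=(280,160,450,240)): print(o)
E
```

```text
time_s: 60.2
ee_pos: [529.6, 123.0, 163.7]
ee_rot: [-178.0, -1.7, 87.4]
force: [-0.3, 0.4, -0.3]
gripper_width: 0.3
turn 2.6 now-axes [-36.32 -16.35  -0.14] after-turn [-37.01 -14.71  -0.14] world [-179.6 -355.5   -3.7] rot [-178.    -1.7   87.4] F [-0.3  0.4 -0.3] t 60.2
```

```bash
python3 -m jog '[[[-4,-1.8,0],0,0],[[-4,-1.8,0],0,0],[[-4,-1.8,0],0,0],[[-4,-1.8,0],0,0],[[-4,-1.8,0],0,0],[[-4,-1.8,0],0,0],[[-4,-1.8,0],0,0],[[-4,-1.8,0],0,0],[[-4,-1.8,0],2.6,0],[[0,0,0],0,0]]'
python3 - <<'E'
from bars import *
go(350,-232.5,50,CY+90)
f=grab('top','t4.png'); h=f['color']
for o in bars(f,reg=(280,160,450,240)): print(o)
E
```

```text
time_s: 61.5
ee_pos: [336.2, -236.8, 144.3]
ee_rot: [-176.3, -2.0, 84.8]
force: [0.2, -0.3, 0.3]
gripper_width: 0.5
turn -0.0 now-axes [0.22 1.94 9.34] after-turn [0.22 1.94 9.34] world [ 13.8   4.3 -94.3] rot [-176.3   -2.    84.8] F [ 0.2 -0.3  0.3] t 61.5
```

```bash
python3 -m jog '[[[0.2,1.6,2],0,0],[[0,0,2.5],0,0],[[0,0,2.5],0,0],[[0,0,2],0,0],[[0,0,0],0,0]]'; python3 -m jog '[[[0,1,0],0,0],[[0,0.5,0],0,0]]';python3 - <<'E'
from bars import *
go(380,-235,49,CY+90)
E
```

```text
time_s: 62.18
ee_pos: [347.7, -224.3, 48.3]
ee_rot: [-176.1, -2.3, 85.3]
force: [-0.2, 0.3, 1.0]
gripper_width: 0.4
time_s: 62.42
ee_pos: [364.5, -225.0, 48.1]
ee_rot: [-176.2, -2.3, 85.4]
force: [1.1, 0.5, 1.0]
gripper_width: 1.0
turn 0.5 now-axes [-0.87  1.61 -0.23] after-turn [-0.85  1.62 -0.23] world [ 15.5 -10.    0.9] rot [-176.2   -2.3   85.4] F [1.1 0.5 1. ] t 62.4
```

```bash
python3 -m jog '[[[-0.8,0.6,0],0.5,0],[[0,0.6,0],0,0],[[0,0.6,0],0,0],[[0,1,0],0,0],[[0,1.5,0],0,0]]'; python3 -m jog '[[[0,2,0],0,0],[[0,2,0],0,0],[[0,2,0],0,0],[[0,2,0],0,0],[[0,2,0],0,0]]'
python3 - <<'E'
from bars import *
go(565,-250,49,CY+90)
E
```

```text
time_s: 63.05
ee_pos: [408.1, -237.4, 45.9]
ee_rot: [-176.0, -2.3, 84.8]
force: [-2.8, 0.7, 1.4]
gripper_width: 0.5
time_s: 63.68
ee_pos: [512.2, -245.6, 38.1]
ee_rot: [-175.8, -2.4, 84.8]
force: [-2.5, -1.3, 2.2]
gripper_width: 0.3
turn -0.0 now-axes [ 0.08  5.21 -1.47] after-turn [ 0.08  5.21 -1.47] world [52.8 -4.4 10.9] rot [-175.8   -2.4   84.8] F [-2.5 -1.3  2.2] t 63.7
```

```bash
python3 -m jog '[[[0,1.4,-0.4],0,0],[[0,1.4,-0.4],0,0],[[0,0.9,-0.2],0,0]]'; python3 -m jog '[[[0,0.5,0],0,0],[[0,0.4,0],0,0]]'; python3 -m jog '[[[0,0.3,0],0,0],[[0,0.3,0],0,0]]';python3 -m jog '[[[0,0.3,0],0,0],[[0,0.3,0],0,0]]'
```

```text
time_s: 64.05
ee_pos: [552.6, -248.4, 43.2]
ee_rot: [-175.6, -2.4, 84.9]
force: [-2.4, -1.3, -0.9]
gripper_width: 0.4
time_s: 64.3
ee_pos: [562.6, -249.1, 42.4]
ee_rot: [-175.6, -2.4, 84.9]
force: [-2.7, 0.3, 1.9]
gripper_width: 0.1
time_s: 64.55
ee_pos: [568.7, -249.6, 42.2]
ee_rot: [-175.6, -2.4, 84.9]
force: [-2.7, 0.2, 1.7]
gripper_width: 0.3
time_s: 64.8
ee_pos: [569.6, -249.7, 42.2]
ee_rot: [-174.9, -2.5, 84.9]
force: [-9.9, -0.6, 8.1]
gripper_width: 0.3
```

Force has risen to 10 N, which looks like the shut stop. I'll press a little more, then back off and check.

```bash
python3 -m jog '[[[0,0.3,0],0,0],[[0,0.3,0],0,0]]'; python3 -m jog '[[[0,-1,0],0,0],[[0,-2,0],0,0],[[0,-2,-2],0,0],[[0,-1,-4],0,0],[[-3,-2,-4],0,0],[[-4,-2,-2],0,0],[[-4,-2,0],0,0],[[-4,-2,0],0,0]]'
python3 - <<'E'
from bars import *
f=grab('top','t5.png'); g=grab('scene','s5.png')
im=f['color']; sc=g['color']
a=cv2.resize(im[175:285,85:255],(540,350),interpolation=2); b=cv2.resize(im[80:210,280:460],(260,350),interpolation=2)
c=cv2.resize(sc[110:215,240:380],(333,250),interpolation=2); d=cv2.resize(sc[220:384,100:310],(320,250),interpolation=2)
o=np.zeros((600,800,3),np.uint8); o[:350,:540]=a; o[:350,540:]=b; o[350:,:333]=c; o[350:,340:660]=d
cv2.imwrite('pics/fin.png',o[:,:,::-1])
hsv=cv2.cvtColor(im,cv2.COLOR_RGB2HSV); w=cv2.inRange(hsv,(0,0,150),(180,60,255))
h=np.zeros_like(w); h[170:205,335:395]=w[170:205,335:395]; v,u=np.nonzero(h)
a=np.radians(CY); oo=np.array([640.35,-259.8])
if len(u):
  x=int(np.median(u)); print('handle lowest row',[(k,v[u==k].max()) for k in (345,355,365,375,385) if (u==k).any()])
  H=ray(f,[[365.2,v[u==365].max()-1.6]],45)[0]; print(H,(H[:2]-oo)@[np.cos(a),np.sin(a)])
E
```

```text
time_s: 65.05
ee_pos: [569.5, -249.7, 42.4]
ee_rot: [-174.2, -2.6, 84.9]
force: [-8.4, 0.3, 6.7]
gripper_width: 0.6
time_s: 66.05
ee_pos: [428.6, -395.8, 173.0]
ee_rot: [-175.0, -2.3, 85.2]
force: [0.8, 0.3, -0.6]
gripper_width: 0.7
handle lowest row [(345, np.int64(191)), (355, np.int64(192)), (365, np.int64(193)), (375, np.int64(194)), (385, np.int64(194))]
[ 584.3217398 -255.8749721   45.       ] -56.15440447767872
```

View pics/fin.png

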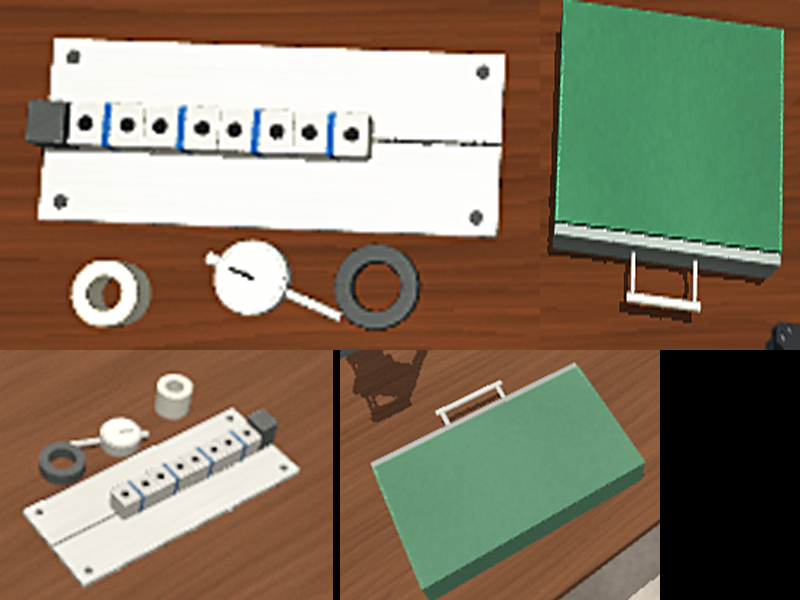

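The final view shows an unbroken row of four bars from the anvil along the dark line. The ring is at (204,265) as at the start, and the bushing and gauge haven't moved. The drawer is shut: the handle measures −56 mm against −57 mm nominal. Handing in.

```bash
python3 -c "
from workcell import job_done; print(job_done())"
```

```text
the job is handed in; nothing more can be done
None
```

I pulled the drawer out to its stop, laid all four bars it held on the setting plate in one row from the anvil, pushed the drawer shut and handed the job in at about 66 s. The hand-in gave no verdict.

- **Row:** Each bar was slid against its neighbour until it met 6–8 N. A final push of 8–13 N on the end of the row met firm resistance with no further movement. The last pictures show one unbroken row along the dark line; at that resolution a gap well under 1 mm would not show.
- **Drawer:** At the shut stop the force rose to about 10 N. The handle then measured 56 mm in front of the cabinet against 57 mm nominal, which is within the camera's 2 mm.
- **Ring, bushing and gauge:** They look to be where they were at the start.
- **Arm tilt:** Fast moves made the tool lean, up to 8° at worst. I corrected it by pressing the closed fingers lightly (up to about 12 N) against the side of the anvil and later the inside of the open drawer front. Each bar settled flat when released.
- **Disturbances:** I saw no knocked bar and no slackened grip.

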